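# Demagnetise steel balls with a guarded hold-to-run key

## Task

Pour all six steel balls from the white cup into the open square well of the bench demagnetiser, then stand the empty cup upright on the bench again. Next take the flat key from its holder, pass its blade straight down through the narrow slot in the machine's guard and push the sprung plunger inside more than half-way down; finish while still gripping the key and holding the plunger down. Leave the can, the screwdriver and the spool where they are.

Things in the scene. Friction and masses are not known exactly. Their poses are not given: they have to be found in the camera images.
- cup: White plastic cup without handle, open at the top, round and straight-sided: outside diameter 62 mm, 75 mm high, wall 3 mm, floor 4 mm thick, 80 g. Stands upright on the bench at the start with the balls loose inside. The balls roll out only when it is tipped well past level (about 110 degrees). A loose grip lets it swing between the fingers when tipped. Origin: centre of its underside; z axis: up through its mouth.
- ball0_center (a point): Centre of one of six alike steel balls, diameter 14 mm, 12 g; they start loose on the floor of the cup.
- ball1_center (a point): Centre of one of six alike steel balls, diameter 14 mm, 12 g; they start loose on the floor of the cup.
- ball2_center (a point): Centre of one of six alike steel balls, diameter 14 mm, 12 g; they start loose on the floor of the cup.
- ball3_center (a point): Centre of one of six alike steel balls, diameter 14 mm, 12 g; they start loose on the floor of the cup.
- ball4_center (a point): Centre of one of six alike steel balls, diameter 14 mm, 12 g; they start loose on the floor of the cup.
- ball5_center (a point): Centre of one of six alike steel balls, diameter 14 mm, 12 g; they start loose on the floor of the cup.
- demagnetiser: Bench demagnetiser fixed to the bench: grey casing 150 mm (x) by 280 mm (y), 35 mm high, carrying an open square aluminium well on its +y side and a steel guard with a slot in its top on its -y side. Origin: centre of the underside; z up. The highest point of the machine is 94 mm above the bench.
- well (a point): Centre of the inner floor of the well, 40 mm above the bench. The well is open at the top, 120 by 120 mm inside (sides along the machine's x and y), walls 5 mm thick, rims 85 mm above the bench (45 mm above this point). Axes as the machine's.
- slot (a point): Centre of the slot in the guard's top plate (60 by 50 mm, 14 mm thick), at its upper face, 90 mm above the bench; z up. Slot 32 mm long (machine's x), 10 mm wide (y), straight down through the plate. A collar sloped at 45 degrees stands 4 mm above the plate and widens the mouth by 4 mm on every side. Below the plate it is open to +x and -x. The plunger's top lies 24 mm below this point.
- plunger (a joint): Sprung hold-to-run plunger under the slot, moving straight down: 0 = up, 0.012 m = fully down. It springs back when let go. Pushing force is 1.5 N at first, 4.5 N at 0.006 m, 7.5 N at 0.012 m, where it meets a hard stop. Its head is a brass block 26 by 14 mm. The weight of the key alone does not move it.
- holder: Wooden block fixed to the bench, 75 mm (x) by 50 mm (y) by 65 mm high, with a pocket in its top, 35 mm (x) by 13 mm (y), 60 mm deep, in which the key stands. Origin: centre of the underside; z up.
- key: Flat key, upright in the holder, blade down: aluminium blade 30 mm wide (key's x), 8 mm thick (y), 55 mm long, under a grey plastic handle 44 mm wide (x), 14 mm thick (y), 50 mm high (z = 55 to 105 mm) whose lower shoulders rest on the holder. 90 g. Origin: centre of the blade's lower end; z up along the blade. A half turn about z makes no difference in the slot.
- can: Plain aluminium drinks can, diameter 58 mm, 115 mm high, standing; a bystander. Origin: centre of the underside.
- screwdriver: Screwdriver lying on the bench along its own x axis; a bystander. Origin: middle of its underside.
- spool: Grey plastic spool, diameter 56 mm, 38 mm high, standing on a flange; a bystander. Origin: centre of the underside.
There are look-alikes about, which are no part of the job. Of the things that look like the cup, the smallest one is meant.

How it is judged (in metres and radians):
On the way:
1. the balls are poured: all six are in the well while the cup is held tipped above the bench (x of ball0_center in the frame of well between -0.058 and 0.058 m and y of ball0_center in the frame of well between -0.058 and 0.058 m and z of ball0_center in the frame of well between 0 and 0.042 m and x of ball1_center in the frame of well between -0.058 and 0.058 m and y of ball1_center in the frame of well between -0.058 and 0.058 m and z of ball1_center in the frame of well between 0 and 0.042 m and x of ball2_center in the frame of well between -0.058 and 0.058 m and y of ball2_center in the frame of well between -0.058 and 0.058 m and z of ball2_center in the frame of well between 0 and 0.042 m and x of ball3_center in the frame of well between -0.058 and 0.058 m and y of ball3_center in the frame of well between -0.058 and 0.058 m and z of ball3_center in the frame of well between 0 and 0.042 m and x of ball4_center in the frame of well between -0.058 and 0.058 m and y of ball4_center in the frame of well between -0.058 and 0.058 m and z of ball4_center in the frame of well between 0 and 0.042 m and x of ball5_center in the frame of well between -0.058 and 0.058 m and y of ball5_center in the frame of well between -0.058 and 0.058 m and z of ball5_center in the frame of well between 0 and 0.042 m and angle between cup's own z axis and vertical above 0.7 rad and height (world z) of cup above 0.06 m and contact force between the fingers and cup above 0.3 N), for 0.05 s.
At the end, for the whole second after the job is handed in: Through the last second: all six balls in the well; cup upright (0.1 rad) on the bench, at rest, untouched; key gripped, upright (0.12 rad), in line with the slot (0.15 rad, 6 mm), blade end 28 mm or more below the slot mouth; plunger down more than 6 of 12 mm (x of ball0_center in the frame of well between -0.058 and 0.058 m and y of ball0_center in the frame of well between -0.058 and 0.058 m and z of ball0_center in the frame of well between 0 and 0.042 m and x of ball1_center in the frame of well between -0.058 and 0.058 m and y of ball1_center in the frame of well between -0.058 and 0.058 m and z of ball1_center in the frame of well between 0 and 0.042 m and x of ball2_center in the frame of well between -0.058 and 0.058 m and y of ball2_center in the frame of well between -0.058 and 0.058 m and z of ball2_center in the frame of well between 0 and 0.042 m and x of ball3_center in the frame of well between -0.058 and 0.058 m and y of ball3_center in the frame of well between -0.058 and 0.058 m and z of ball3_center in the frame of well between 0 and 0.042 m and x of ball4_center in the frame of well between -0.058 and 0.058 m and y of ball4_center in the frame of well between -0.058 and 0.058 m and z of ball4_center in the frame of well between 0 and 0.042 m and x of ball5_center in the frame of well between -0.058 and 0.058 m and y of ball5_center in the frame of well between -0.058 and 0.058 m and z of ball5_center in the frame of well between 0 and 0.042 m and angle between cup's own z axis and vertical below 0.1 rad and height (world z) of cup between -0.004 and 0.006 m and linear speed of each of cup, key below 0.02 m/s and contact force between the fingers and cup below 0.1 N and horizontal distance between key and slot below 0.006 m and z of key in the frame of slot below -0.028 m and angle between the x axis of key and the x axis of slot, either way round below 0.15 rad and angle between key's own z axis and vertical below 0.12 rad and value of joint plunger above 0.006 m and contact force between the fingers and key above 1 N); the arm keeps its last pose, push and grip.
It fails at once if a bystander (can, screwdriver or spool) is moved by more than 30 mm (distance of any of can, screwdriver, spool from where it was at the start of the episode above 0.03 m).
It also fails if it takes over 72 s, if anything falls off the work surface, if the arm or the gripper's body presses on something with over 40 N, if the wrist force passes 120 N, or if a joint passes its speed limit or range.

## Robot

A 6-joint arm with a two-finger parallel gripper is mounted at the origin on the work surface. World frame = base frame: x ahead of the robot, y to its left, z up, the work surface at z = 0. Lengths are in mm, angles in rad, forces in N, time in s.
With the tool pointing down it reaches from about 400 to 925 mm from the base axis. Payload 12.5 kg.
Tool frame: the origin (TCP) lies midway between the tips of the shut fingers; the grasp point (between the pads) lies 19 mm behind it; x points along the fingers, y is the direction in which the jaws open and shut, and the axes are right-handed (so a half turn about x gives the same grasp; the last joint's range is limited). The gripper opens to 95 mm and grips with 3 to 60 N. Pads are 20 mm wide; open, the fingers measure 119 mm over their backs; the gripper's body (75 mm by 180 mm) begins 59 mm behind the grasp point.
Start: joints at [-1.208, 0.491, 1.559, -0, 1.092, -0.106], TCP at [282.409, -557.577, 214.661] pointing down, gripper open.
Joint ranges: [-3.1, 3.1], [-0.84, 2.19], [0.05, 2.79], [-1.13, 4.28], [0.06, 2.93], [-2.69, 2.69]. Speed limits (rad/s): [2.22, 2.22, 2.79, 3.14, 3.14, 3.14].

## Interface

Orientations are given as [roll, pitch, yaw] about the fixed x, y, z axes, in that order (R = Rz(yaw) Ry(pitch) Rx(roll)).
In Python, from cell import sensors, read_camera, get_calibration, order gives the robot as it stands. The module is installed in compiled form; this text tells all that it offers.
- The arm moves only by the tool servo_tool, never from a script. Its argument "steps" is text: rows parted by semicolons, each of 7 numbers parted by spaces: the shift along the tool's x, y, z in mm, then the turn, a rotation vector about the tool's x, y, z in rad, then the finger opening in mm, from 0 to 95.1. A call has exactly 8 rows; each row shifts and turns the pose as measured when the row begins, along the tool's axes as they then stand; what a row does not reach is not made up. A row lasts 1/10 s, in which the tool goes at most 50 mm and 8.59 degrees, less where a joint would pass 70% of its speed; a pose out of reach is approached as far as the arm can. A call is refused whole if a number of a shift passes 50 or a number of a turn 0.15, either way. A call with a gripper value outside its range is refused whole. The fingers move at their own pace and stop on an object; the grip force is fixed at half the most. Time passes only in rows, so rows that do not move let the fingers close, or fill a call up. It gives the time, the measured TCP pose, the force and the opening at its end, in the units of the state.
- sensors.state(): the state, without advancing time (a new reading comes with each control period).
- read_camera(name): name is "side" or "top"; returns (picture, depth): 384x512x3 uint8, blue, green, red; 384x512 float32, mm along the optical axis (not along the pixel's ray), 0 where there is no reading.
- get_calibration(name): a dict with "mtx" (3x3 intrinsics, pixels), "R" (3x3) and "t" (3): a world point X has camera coordinates R X + t. Camera axes: x right, y down, z forward; pixel columns grow to the right and rows downward; lengths in mm; the calibration is good to about 2 mm. A picture is of the moment at which its call begins. get_calibration takes no time and is no camera call.
- order.job_done(): hands the job in, once; it reports no verdict.
The state is a dict: "t": time; "joints": joint angles; "qvel": joint speeds; "tau": joint torques, N m; "eef_pos": TCP position; "tcp_rot": TCP orientation; "ft_force": force on the tool from outside, world axes, zero at the start; "moment": the same for the moment, N m; "opening": opening from 0.0 (shut) to 1.0 (fully open).
Only numpy, scipy, OpenCV 4.12 (cv2) and the standard library are available. Lean on these libraries where they do the work, as an engineer would, in place of code of your own. Each camera call takes 0.05 s, during which the arm holds its last target.

## Working session

There is one attempt and no reset: what is moved stays moved. The work goes in short steps, Python scripts to look and compute and a tool call to move; the robot and the scene stay as the last step left them, time stands still between calls to the robot, and variables do not carry over. Pictures are saved under pics/ and viewed, and the job is handed in when it is done.

Besides the shell and the picture viewer there is one more tool, called after ">>>" in YAML: its name, and indented under it one key for each argument. servo_tool: Moves the arm, as the interface text tells. Its arguments: {"type":"object","properties":{"steps":{"type":"string"}},"required":["steps"]}

```bash
mkdir -p pics; cat > h.py <<'E'
import numpy as np, cv2
from cell import sensors, read_camera, get_calibration, order
def grab(n,save=None):
    im,d=read_camera(n); np.savez('last_%s.npz'%n,im=im,d=d)
    if save: cv2.imwrite('pics/%s.png'%save,im)
    return im,d
def cloud(n,d):
    c=get_calibration(n);K=np.array(c['mtx']);R=np.array(c['R']);t=np.array(c['t']).ravel()
    v,u=np.mgrid[:d.shape[0],:d.shape[1]]
    X=np.stack([(u-K[0,2])/K[0,0]*d,(v-K[1,2])/K[1,1]*d,d],-1)
    W=(X-t)@R; W[d<=0]=np.nan
    return W
def proj(n,X):
    c=get_calibration(n);K=np.array(c['mtx']);R=np.array(c['R']);t=np.array(c['t']).ravel()
    p=(R@np.asarray(X,float).T).T+t; p=p@K.T; return p[...,:2]/p[...,2:]
E
python3 - <<'E'
from h import *
print(sensors.state())
for n in('side','top'):
    im,d=grab(n,n+'0'); print(n,get_calibration(n))
E
```

```text
{'t': 0.0, 'joints': array([-1.20762045e+00,  4.91539347e-01,  1.55947977e+00, -7.89238913e-06,
        1.09170252e+00, -1.05600720e-01]), 'qvel': array([-0.0013803 , -0.00077609, -0.00058859, -0.00111767, -0.0014215 ,
       -0.00095612]), 'tau': array([-1.30461856e-03, -6.12640214e+01, -2.58186686e+01,  6.92513608e-02,
        4.81570722e-02, -5.22318010e-05]), 'eef_pos': array([ 282.29715407, -557.32212136,  214.06386696]), 'tcp_rot': array([-1.67019713,  1.56966732,  1.94017577]), 'ft_force': array([ 0.41066883, -0.55895327, -0.05284879]), 'moment': array([0.00267618, 0.01714393, 0.02895496]), 'opening': 0.9988661277615023}
side {'mtx': array([[383.45680329,   0.        , 259.47406154],
       [  0.        , 383.45680329, 190.94610713],
       [  0.        ,   0.        ,   1.        ]]), 'R': array([[ 0.98778872, -0.15562949, -0.0072733 ],
       [-0.10277333, -0.61580004, -0.78117089],
       [ 0.11709432,  0.77237929, -0.6242749 ]]), 't': array([-546.43079308,  119.91608464,  951.81488922])}
top {'mtx': array([[410.78099748,   0.        , 263.84158233],
       [  0.        , 410.78099748, 187.99468054],
       [  0.        ,   0.        ,   1.        ]]), 'R': array([[-0.02559787, -0.99961993,  0.01023455],
       [-0.99913264,  0.02524635, -0.03311468],
       [ 0.03284371, -0.01107334, -0.99939916]]), 't': array([  -5.01863543,  545.9106122 , 1109.36465666])}
```

View pics/side0.png

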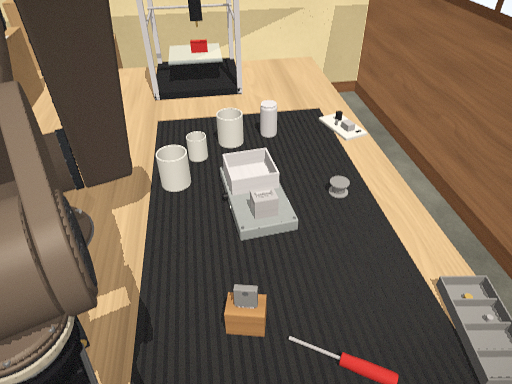

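View pics/top0.png

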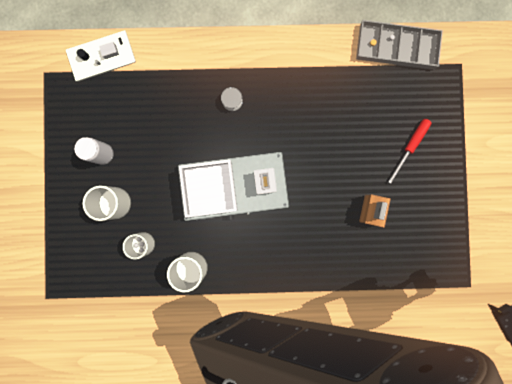

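Cup candidates in the top view are the large cups at (106,203) and (187,272) and the small one at (138,246), which has balls visible. The can is at (94,152), the spool at (231,99), and the key in its holder at (377,210). I choose the cup at (138,246), which is (197,147) in the side view, and will crop and measure it.

```bash
cat > m.py <<'E'
from h import *
Z=np.load('last_top.npz');im,d=Z['im'],Z['d'];W=cloud('top',d)
a=cv2.resize(im[215:300,95:215],None,fx=5,fy=5,interpolation=cv2.INTER_CUBIC);cv2.imwrite('pics/cupcrop.png',a)
b=cv2.resize(im[140:240,170:400],None,fx=3.4,fy=3.4,interpolation=cv2.INTER_CUBIC);cv2.imwrite('pics/machcrop.png',b)
def reg(n,u0,u1,v0,v1,z0,z1):
    W_=W[v0:v1,u0:u1].reshape(-1,3);m=(W_[:,2]>z0)&(W_[:,2]<z1);P=W_[m]
    r=cv2.minAreaRect(P[:,:2].astype(np.float32));c=cv2.minEnclosingCircle(P[:,:2].astype(np.float32))
    print(n,len(P),'z',np.percentile(P[:,2],[5,50,95]).round(1),'rect',np.round(r[0],1),np.round(r[1],1),round(r[2],1),'circ',np.round(c[0],1),round(c[1],1),'mean',P[:,:2].mean(0).round(1))
reg('cup rim',118,158,228,264,70,82)
reg('cup2',80,135,180,226,80,150)
reg('cup3',160,215,245,300,80,150)
reg('can',70,120,135,170,105,125)
reg('spool',215,250,80,115,30,45)
reg('well rim',170,240,150,225,78,92)
reg('casing',170,295,145,225,28,39)
reg('casing all',170,295,145,225,28,100)
reg('guard',245,285,160,205,85,99)
reg('holder',355,395,185,235,58,72)
reg('key',355,395,185,235,100,125)
reg('bench',300,350,100,130,-20,20)
E
python3 m.py
```

```text
cup rim 105 z [70.5 74.6 78.3] rect [404.6 314.1] [59.8 60.4] 42.5 circ [404.8 314.6] 31.0 mean [405.2 314.2]
cup2 402 z [ 82.6 100.6 106.5] rect [518.  389.1] [85.3 84.4] 88.9 circ [517.6 389.9] 43.5 mean [517.8 391.3]
cup3 321 z [ 82.2 101.8 106.3] rect [336.5 185. ] [84.9 84.4] 45.8 circ [335.7 185.1] 43.4 mean [335. 187.]
can 405 z [107.5 114.6 118. ] rect [653.2 419.9] [52.7 53.1] 55.7 circ [652.6 419.9] 27.5 mean [652.  418.4]
spool 336 z [34.3 37.8 41. ] rect [790.4  63.7] [54.1 53.7] 25.9 circ [790.4  64.1] 28.0 mean [790.3  63.6]
well rim 426 z [80.7 84.5 87.5] rect [547.9 126. ] [129.9 130.1] 5.9 circ [548.1 125.8] 91.1 mean [548.6 127.4]
casing 3371 z [31.2 35.2 38.6] rect [549.1  64.1] [160.9 280. ] 5.9 circ [552.3  64.4] 156.1 mean [554.4  37.2]
casing all 5875 z [31.9 38.  89.1] rect [549.1  64.1] [160.9 280. ] 5.9 circ [552.3  64.4] 156.1 mean [553.4  63.9]
guard 416 z [86.7 90.4 94.2] rect [562.9 -20.2] [60.2 49.6] 5.7 circ [562.2 -19.7] 37.0 mean [562.7 -20.1]
holder 390 z [60.6 64.3 67.5] rect [ 479.6 -309.9] [52.1 74.9] 75.6 circ [ 479.4 -310.3] 44.2 mean [ 479.6 -304.9]
key 125 z [103.3 113.6 117.2] rect [ 480.6 -309.3] [14.3 43.9] 75.6 circ [ 480.3 -309.5] 22.3 mean [ 480.6 -307.9]
bench 1489 z [-3.1  0.3  4.1] rect [ 744.8 -192. ] [136.8  82.4] 88.4 circ [ 745.  -192.1] 79.4 mean [ 744.8 -191.8]
```

View pics/cupcrop.png

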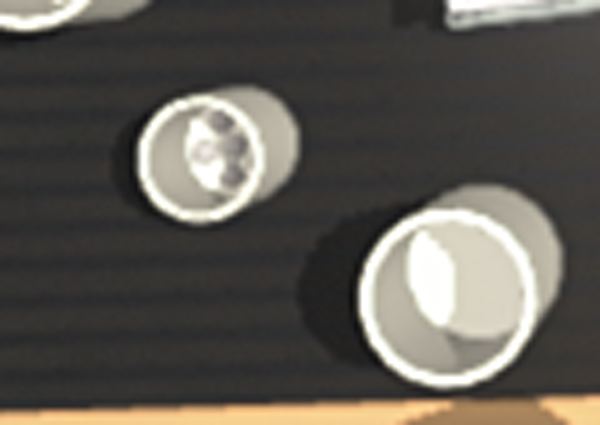

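View pics/machcrop.png

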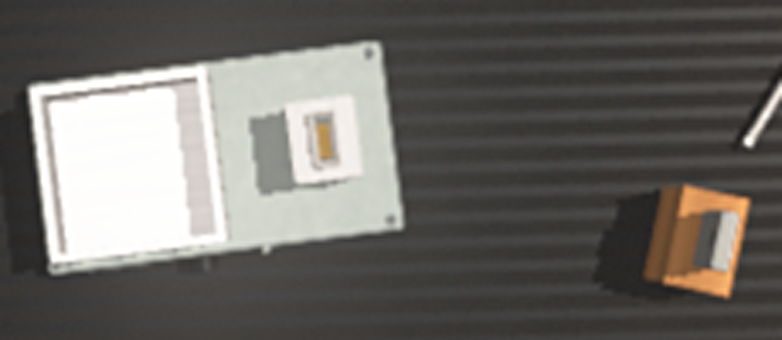

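```bash
cat >> h.py <<'E'
from scipy.spatial.transform import Rotation as Ro, Slerp
def cur(log=True):
    s=sensors.state(); 
    if log:
        import json; open('log.jsonl','a').write(json.dumps([list(map(float,s['joints'])),list(map(float,s['eef_pos'])),list(map(float,s['tcp_rot']))])+'\n')
    return np.array(s['eef_pos']),Ro.from_euler('xyz',s['tcp_rot']),s
def frame(x,y):
    x=np.array(x,float);x/=np.linalg.norm(x);y=np.array(y,float);y-=x*(x@y);y/=np.linalg.norm(y)
    return Ro.from_matrix(np.stack([x,y,np.cross(x,y)],1))
def plan(p1,R1,n,op,p0=None,R0=None):
    if p0 is None: p0,R0,_=cur(False)
    rv=(R0.inv()*R1).as_rotvec()/n
    p=np.array(p0);R=R0;rows=[]
    for i in range(n):
        tgt=p0+(np.array(p1)-p0)*(i+1)/n
        sh=R.inv().apply(tgt-p); rows.append(' '.join('%g'%v for v in [*np.round(sh,1),*np.round(rv,3),op]))
        p=tgt;R=R*Ro.from_rotvec(rv)
    print('; '.join(rows)); return R0,R1
E
python3 - <<'E'
from h import *
p,R,s=cur(); print(p,R.as_matrix().round(3))
E
```

```text
[ 282.34216005 -557.35867911  214.14145313] [[-0.     0.452 -0.892]
 [ 0.001 -0.892 -0.452]
 [-1.    -0.001 -0.   ]]
```

```bash
python3 - <<'E'
from h import *
p,R,s=cur(False)
plan([560,-260,240],R*Ro.from_rotvec([0.3,0.3,0.3]),8,95)
E
```

```text
-3.2 -17.5 -47.8 0.038 0.037 0.038 95; -2.1 -19.2 -47.2 0.038 0.037 0.038 95; -1.1 -20.9 -46.5 0.038 0.037 0.038 95; -0.2 -22.6 -45.7 0.038 0.037 0.038 95; 0.6 -24.3 -44.8 0.038 0.037 0.038 95; 1.3 -26 -43.8 0.038 0.037 0.038 95; 2 -27.7 -42.8 0.038 0.037 0.038 95; 2.5 -29.3 -41.6 0.038 0.037 0.038 95
```

>>> servo_tool:
  steps: "-3.2 -17.5 -47.8 0.038 0.037 0.038 95; -2.1 -19.2 -47.2 0.038 0.037 0.038 95; -1.1 -20.9 -46.5 0.038 0.037 0.038 95; -0.2 -22.6 -45.7 0.038 0.037 0.038 95; 0.6 -24.3 -44.8 0.038 0.037 0.038 95; 1.3 -26 -43.8 0.038 0.037 0.038 95; 2 -27.7 -42.8 0.038 0.037 0.038 95; 2.5 -29.3 -41.6 0.038 0.037 0.038 95"

```text
t: 0.9
eef_pos: [557.1, -267.5, 237.8]
tcp_rot: [2.517, 1.136, -0.486]
ft_force: [0.7, -1.0, -0.5]
opening: 0.999
```

```bash
python3 - <<'E'
from h import *
p,R,s=cur(); print(s['joints'].round(3))
plan([600,40,260],R*Ro.from_rotvec([-0.4,0.3,-0.7]),8,95)
E
```

```text
[-0.57   0.322  1.853  0.069  0.535  0.811]
-8.1 -35.9 -12.5 -0.05 0.037 -0.088 95; -4.4 -35.8 -14.6 -0.05 0.037 -0.088 95; -0.7 -35.3 -16.4 -0.05 0.037 -0.088 95; 3 -34.3 -18.1 -0.05 0.037 -0.088 95; 6.6 -32.9 -19.6 -0.05 0.037 -0.088 95; 10.2 -31.2 -20.9 -0.05 0.037 -0.088 95; 13.6 -29.1 -22 -0.05 0.037 -0.088 95; 16.9 -26.6 -22.8 -0.05 0.037 -0.088 95
```

>>> servo_tool:
  steps: "-8.1 -35.9 -12.5 -0.05 0.037 -0.088 95; -4.4 -35.8 -14.6 -0.05 0.037 -0.088 95; -0.7 -35.3 -16.4 -0.05 0.037 -0.088 95; 3 -34.3 -18.1 -0.05 0.037 -0.088 95; 6.6 -32.9 -19.6 -0.05 0.037 -0.088 95; 10.2 -31.2 -20.9 -0.05 0.037 -0.088 95; 13.6 -29.1 -22 -0.05 0.037 -0.088 95; 16.9 -26.6 -22.8 -0.05 0.037 -0.088 95"

```text
t: 1.7
eef_pos: [601.5, 56.6, 265.2]
tcp_rot: [-2.824, 0.87, 1.042]
ft_force: [-0.8, -0.4, 1.3]
opening: 0.999
```

```bash
python3 - <<'E'
from h import *
import json, itertools
cur()
L=[json.loads(l) for l in open('log.jsonl')]
seen=[];[seen.append(l) for l in L if l not in seen];print(len(seen))
print([np.round(l[0],3) for l in seen])
ax={'x':[1,0,0],'y':[0,1,0],'z':[0,0,1]}
A=[(s,k) for k in 'xyz' for s in (1,-1)]
res=[]
q=np.array([l[0] for l in seen]);M=[Ro.from_euler('xyz',l[2]) for l in seen]
for a2,a3,a4,a5,a6 in itertools.product(A,repeat=5):
    if a2[1]=='z': continue
    if a2!=(1,'y'): continue
    seq=[(1,'z'),a2,a3,a4,a5,a6]
    T=[]
    for qi,m in zip(q,M):
        R=Ro.identity()
        for (s,k),v in zip(seq,qi): R=R*Ro.from_rotvec(np.array(ax[k])*s*v)
        T.append(R.inv()*m)
    e=max((T[0].inv()*t).magnitude() for t in T)
    res.append((e,[('+' if s>0 else '-')+k for s,k in seq],T[0].as_matrix().round(2).tolist()))
res.sort(key=lambda r:r[0])
for r in res[:5]: print(r)
E
```

```text
3
[array([-1.208,  0.491,  1.559,  0.   ,  1.092, -0.106]), array([-0.57 ,  0.322,  1.853,  0.069,  0.535,  0.811]), array([-0.309,  0.361,  1.826,  0.859,  0.981,  0.028])]
(1.1801832636420706e-15, ['+z', '+y', '+y', '+z', '+y', '+z'], [[-0.0, -1.0, 0.0], [0.0, -0.0, -1.0], [1.0, -0.0, 0.0]])
(0.19212120641000524, ['+z', '+y', '+y', '+z', '-x', '-y'], [[0.86, -0.51, 0.04], [-0.41, -0.73, -0.54], [0.3, 0.45, -0.84]])
(0.19212120641000585, ['+z', '+y', '+y', '+z', '-z', '+x'], [[0.41, -0.3, 0.86], [0.73, -0.45, -0.51], [0.54, 0.84, 0.04]])
(0.40745774265291584, ['+z', '+y', '-x', '+x', '+z', '+x'], [[1.0, -0.01, -0.01], [-0.01, -1.0, -0.01], [-0.01, 0.01, -1.0]])
(0.4075754842237811, ['+z', '+y', '+z', '-y', '+x', '-y'], [[0.0, 0.01, -1.0], [-1.0, 0.01, -0.0], [0.01, 1.0, 0.01]])
```

```bash
python3 - <<'E'
from h import *
import json
L=[json.loads(l) for l in open('log.jsonl')]
seen=[];[seen.append(l) for l in L if l not in seen]
def feats(q):
    z=lambda a:Ro.from_rotvec([0,0,a]);y=lambda a:Ro.from_rotvec([0,a,0])
    R1=z(q[0]);R2=R1*y(q[1]);R3=R2*y(q[2]);R4=R3*z(q[3]);R5=R4*y(q[4])
    e=np.eye(3)
    return {'h':e[2],'a1':R1.apply(e[0]),'Y':R1.apply(e[1]),'L2':R2.apply(e[2]),'x3':R3.apply(e[0]),'L3':R3.apply(e[2]),'y4':R4.apply(e[1]),'x5':R5.apply(e[0]),'T':R5.apply(e[2])}
for names in (['h','Y','L2','L3','T'],['h','a1','Y','L2','L3','T'],['h','Y','L2','L3','T','y4'],['h','Y','L2','L3','T','y4','x3']):
    A=np.vstack([np.stack([feats(l[0])[n] for n in names],1) for l in seen]);b=np.hstack([l[1] for l in seen])
    x,r,_,sv=np.linalg.lstsq(A,b,rcond=None);print(dict(zip(names,x.round(1))),np.abs(A@x-b).max().round(2),sv.min().round(3))
E
```

```text
{'h': np.float64(114.6), 'Y': np.float64(66.4), 'L2': np.float64(612.0), 'L3': np.float64(372.8), 'T': np.float64(269.5)} 2.08 0.08
{'h': np.float64(125.9), 'a1': np.float64(-34.4), 'Y': np.float64(65.7), 'L2': np.float64(623.3), 'L3': np.float64(407.8), 'T': np.float64(272.8)} 0.93 0.068
{'h': np.float64(111.9), 'Y': np.float64(70.2), 'L2': np.float64(615.1), 'L3': np.float64(372.3), 'T': np.float64(268.9), 'y4': np.float64(-4.1)} 1.92 0.08
{'h': np.float64(196.7), 'Y': np.float64(65.9), 'L2': np.float64(586.8), 'L3': np.float64(411.0), 'T': np.float64(271.9), 'y4': np.float64(-0.0), 'x3': np.float64(43.1)} 0.0 0.026
```

```bash
cat > ik.py <<'E'
from h import *
import json
from scipy.optimize import least_squares
lo=np.array([-3.1,-.84,.05,-1.13,.06,-2.69]);hi=np.array([3.1,2.19,2.79,4.28,2.93,2.69])
def rots(q):
    z=lambda a:Ro.from_rotvec([0,0,a]);y=lambda a:Ro.from_rotvec([0,a,0])
    R1=z(q[0]);R2=R1*y(q[1]);R3=R2*y(q[2]);R4=R3*z(q[3]);R5=R4*y(q[4]);R6=R5*z(q[5]);return R1,R2,R3,R4,R5,R6
N=['h','Y','L2','x3','L3','T']
def F(q):
    R1,R2,R3,R4,R5,R6=rots(q);e=np.eye(3)
    return np.stack([e[2],R1.apply(e[1]),R2.apply(e[2]),R3.apply(e[0]),R3.apply(e[2]),R5.apply(e[2])],1)
L=[json.loads(l) for l in open('log.jsonl')]
A=np.vstack([F(l[0]) for l in L]);b=np.hstack([l[1] for l in L])
X=np.linalg.lstsq(A,b,rcond=None)[0]
RT=Ro.from_matrix([[0,-1,0],[0,0,-1],[1,0,0]])
def fk(q): return F(q)@X, rots(q)[5]*RT
def ik(p,R,q0):
    def f(q):
        P,Q=fk(q);return np.r_[(P-p)/100,(Q.inv()*R).as_rotvec()]
    s=least_squares(f,np.clip(q0,lo+1e-3,hi-1e-3),bounds=(lo,hi));return s.x,np.linalg.norm(s.fun)
def tool(az,e,rho):
    "az heading, e elevation below horizontal, rho roll; rho=0: tool z up"
    a,e,r=np.radians([az,e,rho])
    x=np.array([np.cos(e)*np.cos(a),np.cos(e)*np.sin(a),-np.sin(e)]);y=np.cross([0,0,1],x)
    return frame(x,y)*Ro.from_rotvec([r,0,0])
def tcp(g,R): return np.array(g)+R.apply([19,0,0])
def pts(q):
    R=rots(q);e=np.eye(3);el=X[0]*e[2]+R[1].apply([0,0,X[2]]);w=el+R[2].apply([X[3],0,X[4]])+X[1]*R[0].apply(e[1]);return el,w
E
python3 - <<'E'
from ik import *
print(dict(zip(N,X.round(1))),np.abs(A@X-b).max())
q0=sensors.state()['joints']
G=[404.7,314.3,42]
for az in (-70,-55,-40,-25,-10):
  for e in (45,50):
   for r0 in (0,180):
    for r1 in (180,-180):
      q=q0;out=[];bad=0
      seq=[('pre',np.array(G)+[0,0,120],e,0),('grasp',G,e,0),('lift',[404,314,220],e,0)]
      W=[548,126]
      for k in range(1,7): seq.append(('r%d'%k,[*W,210],e,r1*k/6))
      for k in range(1,6): seq.append(('p%d'%k,[*W,210-10*k],e-(e-5)*k/5,r1))
      qs=[]
      for n,g,ee,rr in seq:
        R=tool(az,ee,r0+rr)
        best=None
        for tr in range(3):
            qq,err=ik(tcp(g,R),R,q if tr==0 else q+np.random.randn(6)*.6)
            if best is None or err<best[1]-1e-4: best=(qq,err)
            if best[1]<1e-3: break
        dq=np.abs(best[0]-q).max() if n!='pre' else 0
        q=best[0];bad+=best[1]>1e-3; qs.append(q);out.append((n,best[1]>1e-3,dq>1.2))
      print(az,e,r0,r1,'bad',[o[0] for o in out if o[1]],'jump',[o[0] for o in out if o[2]], np.min(qs,0).round(2),np.max(qs,0).round(2),'wristz',min(pts(x)[1][2] for x in qs).round(0))
E
```

```text
{'h': np.float64(196.7), 'Y': np.float64(65.9), 'L2': np.float64(586.8), 'x3': np.float64(43.1), 'L3': np.float64(411.0), 'T': np.float64(271.9)} 2.2737367544323206e-13
-70 45 0 180 bad ['r4', 'r5', 'r6', 'p1', 'p2', 'p3', 'p4', 'p5'] jump [] [ 0.16  0.37  1.73 -0.91  0.74  0.82] [ 0.84  0.81  1.85 -0.25  1.36  2.69] wristz 221.0
-70 45 0 -180 bad ['p2', 'p3', 'p4', 'p5'] jump [] [ 0.43  0.53  1.7  -1.13  1.1  -2.51] [ 0.84  0.85  1.83 -0.69  1.59  1.07] wristz 217.0
-70 45 180 180 bad ['pre', 'grasp', 'lift', 'r1', 'r2', 'r3', 'r4', 'r5', 'r6', 'p1', 'p2', 'p3', 'p4', 'p5'] jump ['r4'] [0.04 0.28 1.94 0.01 0.06 0.53] [0.5  0.84 2.25 4.28 1.48 2.69] wristz 175.0
-70 45 180 -180 bad ['r1', 'r2', 'r3', 'p2', 'p3', 'p4', 'p5'] jump ['r4'] [ 0.43  0.53  1.7  -1.13  1.06 -2.69] [ 0.84  0.85  1.9  -0.69  1.59  1.68] wristz 217.0
-70 50 0 180 bad ['r5', 'r6', 'p1', 'p2', 'p3', 'p4', 'p5'] jump [] [ 0.14  0.37  1.74 -0.83  0.73  0.77] [ 0.82  0.78  1.86 -0.21  1.31  2.69] wristz 236.0
-70 50 0 -180 bad ['p3', 'p4', 'p5'] jump [] [ 0.4   0.51  1.7  -1.13  1.02 -2.59] [ 0.82  0.85  1.84 -0.64 
[... 5683 characters left out ...]
p3', 'p4', 'p5'] jump [] [ 0.12  0.31  2.08 -1.13  0.06  0.32] [ 0.79  0.65  2.13 -0.85  0.61  2.69] wristz 270.0
-10 50 0 -180 bad ['pre', 'grasp', 'lift', 'r1', 'r2', 'r3', 'r4', 'r5', 'r6', 'p1', 'p2', 'p3', 'p4', 'p5'] jump [] [ 0.21  0.31  1.95 -1.13  0.25 -2.69] [ 0.79  0.65  2.12 -1.13  0.76  0.45] wristz 270.0
-10 50 180 180 bad ['pre', 'grasp', 'lift', 'r1', 'r2', 'r3', 'r4', 'r5', 'r6'] jump ['r5'] [ 0.07  0.26  2.07 -0.54  0.06  0.2 ] [0.64 0.85 2.44 4.28 1.62 2.69] wristz 182.0
-10 50 180 -180 bad ['pre', 'grasp', 'lift', 'r1', 'r2', 'r3', 'r4', 'r5', 'r6', 'p1', 'p2', 'p3', 'p4', 'p5'] jump ['r5'] [ 0.08  0.3   2.1  -1.13  0.06 -2.69] [0.79 0.7  2.3  4.28 0.61 0.38] wristz 234.0
```

```bash
cat > sc.py <<'E'
from ik import *
np.random.seed(0)
q0=sensors.state()['joints']
G=[404.7,314.3,44]
for az in (90,110,125,131):
  for e in (50,):
   for r0 in (0,180):
    for r1 in (180,-180):
     for az2 in (az,az-25):
      q=np.array([0.6,.4,1.8,1.2,1.0,0]);out=[]
      seq=[('pre',az,np.array(G)+[0,0,120],e,0),('grasp',az,G,e,0),('lift',az,[404,314,220],e,0)]
      W=[548,126]
      for k in range(1,7): seq.append(('r%d'%k,az2,[*W,210],e,r1*k/6))
      for k in range(1,6): seq.append(('p%d'%k,az2,[*W,210-10*k],e-(e-5)*k/5,r1))
      qs=[]
      for n,a,g,ee,rr in seq:
        R=tool(a,ee,r0+rr); best=None
        for tr in range(4):
            qq,err=ik(tcp(g,R),R,q if tr==0 else q+np.random.randn(6)*.6)
            if best is None or err<best[1]-1e-4: best=(qq,err)
            if best[1]<1e-3: break
        dq=np.abs(best[0]-q).max() if n!='pre' else 0
        q=best[0]; qs.append(q);out.append((n,best[1]>1e-3,dq>1.2))
      print(az,az2,e,r0,r1,'bad',[o[0] for o in out if o[1]],'jump',[o[0] for o in out if o[2]], np.min(qs,0).round(2),np.max(qs,0).round(2))
E
python3 sc.py
```

```text
90 90 50 0 180 bad ['r1', 'r2', 'r3', 'r4', 'r5', 'r6', 'p1', 'p2', 'p3', 'p4'] jump ['p5'] [-0.34  0.31  1.9   0.97  0.06 -1.21] [0.21 0.86 2.3  4.22 1.62 2.69]
90 65 50 0 180 bad ['r1', 'r2', 'r3', 'r4', 'r5', 'r6', 'p1', 'p2', 'p3', 'p4', 'p5'] jump [] [-0.22  0.31  2.1   1.    0.06  1.93] [0.21 0.69 2.28 4.28 0.84 2.69]
90 90 50 0 -180 bad [] jump [] [-0.34  0.33  1.84  0.78  0.68 -1.21] [0.21 0.86 2.22 1.5  1.62 2.6 ]
90 65 50 0 -180 bad [] jump [] [-0.37  0.33  2.    1.    0.68 -1.42] [0.21 0.82 2.22 1.62 1.48 2.6 ]
90 90 50 180 180 bad [] jump [] [-0.34  0.33  1.84  0.78  0.68 -1.21] [0.21 0.86 2.22 1.5  1.62 2.49]
90 65 50 180 180 bad [] jump [] [-0.37  0.33  2.    1.    0.68 -1.21] [0.21 0.82 2.22 1.62 1.48 2.65]
90 90 50 180 -180 bad ['r4', 'r5', 'r6', 'p1', 'p2', 'p3', 'p4', 'p5'] jump [] [-0.19  0.33  1.75  0.13  0.68 -2.69] [ 0.21  0.69  2.22  1.5   1.12 -0.54]
90 65 50 180 -180 bad ['r5', 'r6', 'p1', 'p2', 'p3', 'p4', 'p5'] jump [] [-0.18  0.33  1.91  0.36  0.43 -2.69] [ 0.21  0.69  2.22  1.5   0.84 -0.54]
110 110 50 0 180 bad ['r1', 'r2', 'r3', 'r4'] jump ['r5'] [-0.29
[... 2273 characters left out ...]
] [-0.18  0.47  1.48  0.46  0.98 -1.12] [0.24 0.97 1.94 0.76 2.01 2.33]
131 106 50 0 -180 bad [] jump [] [-0.29  0.47  1.73  0.64  0.98 -1.14] [0.24 0.9  1.94 1.02 1.76 2.33]
131 131 50 180 180 bad [] jump [] [-0.18  0.47  1.48  0.46  0.98 -1.08] [0.24 0.97 1.94 0.76 2.01 2.17]
131 106 50 180 180 bad [] jump [] [-0.29  0.47  1.73  0.64  0.98 -1.08] [0.24 0.9  1.94 1.02 1.76 2.38]
131 131 50 180 -180 bad ['r4', 'r5', 'r6', 'p1', 'p2', 'p3', 'p4', 'p5'] jump ['p3'] [-0.16  0.32  1.41 -0.71  0.06 -2.69] [ 0.24  0.95  2.18  0.77  2.02 -0.81]
131 106 50 180 -180 bad ['r4', 'r5', 'r6', 'p1', 'p2', 'p3', 'p4', 'p5'] jump [] [-0.16  0.38  1.65 -0.03  0.8  -2.69] [ 0.24  0.75  1.94  0.76  1.37 -0.81]
```

```bash
python3 - <<'E'
from ik import *
p,R0,s=cur()
R=tool(131,50,180);print((R0.inv()*R).as_rotvec().round(2))
t=tcp([404.7,314.3,44],R)-R.apply([110,0,0]);print(t,np.linalg.norm(t-p)); print(ik(t,R,s['joints']))
plan(t,R,12,95)
E
```

```text
[-1.25 -0.13 -0.81]
[443.07530197 270.154265   113.71004432] 305.9632222710278
(array([ 0.12807407,  0.63354855,  1.832353  ,  0.61516609,  1.18652088,
       -0.9745789 ]), np.float64(1.7541053463221422e-09))
15.3 -18.9 7.8 -0.104 -0.011 -0.068 95; 16.6 -18.5 5.6 -0.104 -0.011 -0.068 95; 17.9 -17.8 3.5 -0.104 -0.011 -0.068 95; 19.1 -16.8 1.5 -0.104 -0.011 -0.068 95; 20.2 -15.5 -0.4 -0.104 -0.011 -0.068 95; 21.2 -14 -2.1 -0.104 -0.011 -0.068 95; 22.1 -12.2 -3.8 -0.104 -0.011 -0.068 95; 22.8 -10.2 -5.2 -0.104 -0.011 -0.068 95; 23.3 -8.1 -6.4 -0.104 -0.011 -0.068 95; 23.7 -5.8 -7.4 -0.104 -0.011 -0.068 95; 23.9 -3.3 -8.1 -0.104 -0.011 -0.068 95; 24 -0.8 -8.6 -0.104 -0.011 -0.068 95
```

>>> servo_tool:
  steps: "15.3 -18.9 7.8 -0.104 -0.011 -0.068 95; 16.6 -18.5 5.6 -0.104 -0.011 -0.068 95; 17.9 -17.8 3.5 -0.104 -0.011 -0.068 95; 19.1 -16.8 1.5 -0.104 -0.011 -0.068 95; 20.2 -15.5 -0.4 -0.104 -0.011 -0.068 95; 21.2 -14 -2.1 -0.104 -0.011 -0.068 95; 22.1 -12.2 -3.8 -0.104 -0.011 -0.068 95; 22.8 -10.2 -5.2 -0.104 -0.011 -0.068 95"

```text
t: 2.5
eef_pos: [490.2, 203.8, 160.4]
tcp_rot: [-3.047, 0.837, 1.902]
ft_force: [-0.1, -0.4, 0.5]
opening: 1.001
```

```bash
python3 - <<'E'
from ik import *
p,R0,s=cur()
R=tool(131,50,180)
t=tcp([404.7,314.3,44],R)-R.apply([110,0,0]);print(np.abs(A@X-b).max(),X.round(2),p,t)
plan(t,R,8,95)
E
```

```text
1.1368683772161603e-12 [196.7   65.9  586.8   43.1  411.   271.87] [490.17107119 203.80056111 160.36484347] [443.07530197 270.154265   113.71004432]
10.9 -3.2 -3.1 -0.048 -0.006 -0.031 95; 10.9 -2.7 -3.3 -0.048 -0.006 -0.031 95; 11 -2.2 -3.4 -0.048 -0.006 -0.031 95; 11 -1.7 -3.6 -0.048 -0.006 -0.031 95; 11.1 -1.1 -3.7 -0.048 -0.006 -0.031 95; 11.1 -0.6 -3.8 -0.048 -0.006 -0.031 95; 11 -0.1 -3.9 -0.048 -0.006 -0.031 95; 11 0.5 -4 -0.048 -0.006 -0.031 95
```

>>> servo_tool:
  steps: "10.9 -3.2 -3.1 -0.048 -0.006 -0.031 95; 10.9 -2.7 -3.3 -0.048 -0.006 -0.031 95; 11 -2.2 -3.4 -0.048 -0.006 -0.031 95; 11 -1.7 -3.6 -0.048 -0.006 -0.031 95; 11.1 -1.1 -3.7 -0.048 -0.006 -0.031 95; 11.1 -0.6 -3.8 -0.048 -0.006 -0.031 95; 11 -0.1 -3.9 -0.048 -0.006 -0.031 95; 11 0.5 -4 -0.048 -0.006 -0.031 95"

```text
t: 3.3
eef_pos: [438.2, 273.9, 108.6]
tcp_rot: [3.139, 0.874, 2.312]
ft_force: [-0.4, -1.0, 0.7]
opening: 0.999
```

```bash
python3 - <<'E'
from ik import *
p,R0,s=cur()
for n in('side','top'): grab(n,n+'1')
a=cv2.imread('pics/side1.png')[80:260,110:330];b=cv2.imread('pics/top1.png')[130:310,60:280]
cv2.imwrite('pics/pre.png',cv2.resize(np.hstack([a,b]),(792,324)))
R=tool(131,50,180);t=tcp([404.7,314.3,44],R);print(p,(R0.inv()*R).as_rotvec().round(3))
plan(t,R,8,95)
E
```

```text
[438.16663046 273.86405468 108.56495451] [0.022 0.002 0.017]
12.7 0.4 0.2 0.003 0 0.002 95; 12.7 0.3 0.2 0.003 0 0.002 95; 12.7 0.3 0.2 0.003 0 0.002 95; 12.7 0.3 0.2 0.003 0 0.002 95; 12.7 0.3 0.2 0.003 0 0.002 95; 12.7 0.2 0.2 0.003 0 0.002 95; 12.7 0.2 0.2 0.003 0 0.002 95; 12.7 0.2 0.2 0.003 0 0.002 95
```

View pics/pre.png

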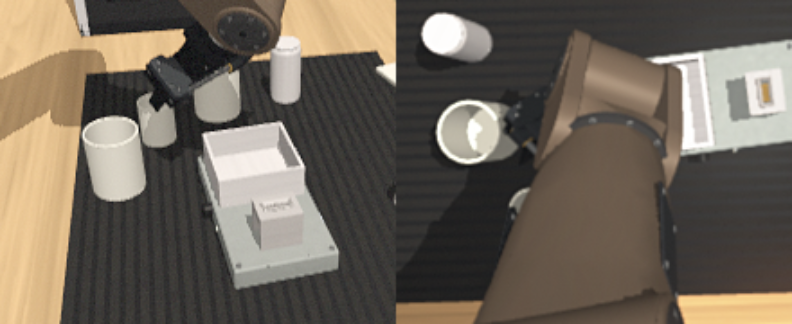

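The side view (crop 160,110) shows the open fingers straddling the small cup, and the body clears both big cups. I'm going in.

>>> servo_tool:
  steps: "12.7 0.4 0.2 0.003 0 0.002 95; 12.7 0.3 0.2 0.003 0 0.002 95; 12.7 0.3 0.2 0.003 0 0.002 95; 12.7 0.3 0.2 0.003 0 0.002 95; 12.7 0.3 0.2 0.003 0 0.002 95; 12.7 0.2 0.2 0.003 0 0.002 95; 12.7 0.2 0.2 0.003 0 0.002 95; 11 0.2 0.2 0.003 0 0.002 95"

```text
t: 4.2
eef_pos: [394.5, 325.9, 24.5]
tcp_rot: [-3.137, 0.875, 2.283]
ft_force: [-0.2, 0.0, -0.7]
opening: 1.0
```

```bash
python3 - <<'E'
from ik import *
p,R0,s=cur()
R=tool(131,50,180);t=tcp([404.7,314.3,44],R);print(p,t,R0.inv().apply(t-p).round(1),(R0.inv()*R).as_rotvec().round(3))
im,d=grab('side','side2');cv2.imwrite('pics/g.png',cv2.resize(im[80:230,130:300],None,fx=4,fy=4))
E
```

```text
[394.51474174 325.87130933  24.47717707] [396.68757431 323.51724137  29.44515558] [-5.9  0.1 -0.7] [-0.008  0.002 -0.002]
```

View pics/g.png

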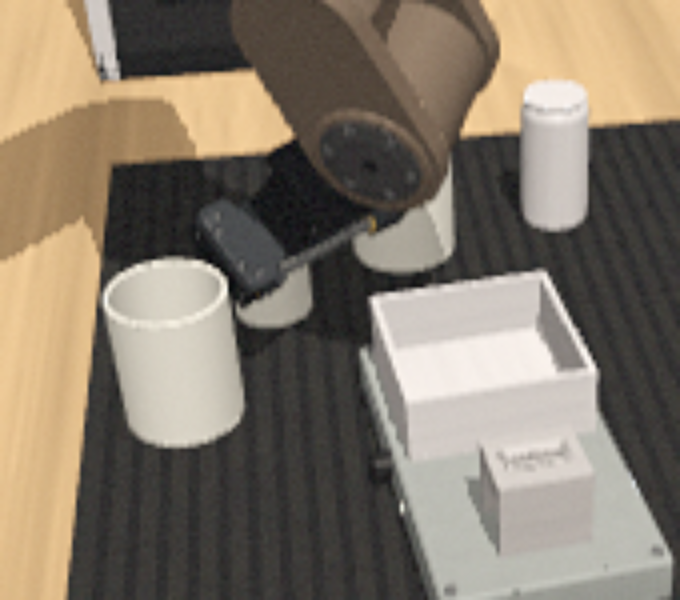

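>>> servo_tool:
  steps: "-4 0 -0.5 0 0 0 95; -2 0 0 0 0 0 70; 0 0 0 0 0 0 50; 0 0 0 0 0 0 30; 0 0 0 0 0 0 30; 0 0 0 0 0 0 30; 0 0 0 0 0 0 30; 0 0 0 0 0 0 30"

```text
t: 5.05
eef_pos: [397.0, 323.1, 29.5]
tcp_rot: [-3.137, 0.875, 2.283]
ft_force: [0.1, 0.2, -1.6]
opening: 0.657
```

```bash
python3 - <<'E'
from ik import *
p,R0,s=cur()
print(p,s['opening']*95.1,s['ft_force'],(p-R0.apply([19,0,0])).round(1))
E
```

```text
[396.98423614 323.12383784  29.49026546] 62.45731043912582 [ 0.09973631  0.23481303 -1.64589393] [404.9 313.9  44.1]
```

```bash
python3 - <<'E'
from ik import *
p,R0,s=cur()
plan(p+[0,0,170],R0,8,30)
E
```

```text
-16.3 -0.1 -13.6 0 0 0 30; -16.3 -0.1 -13.6 0 0 0 30; -16.3 -0.1 -13.6 0 0 0 30; -16.3 -0.1 -13.6 0 0 0 30; -16.3 -0.1 -13.6 0 0 0 30; -16.3 -0.1 -13.6 0 0 0 30; -16.3 -0.1 -13.6 0 0 0 30; -16.3 -0.1 -13.6 0 0 0 30
```

>>> servo_tool:
  steps: "-8 0 -6.5 0 0 0 30; -16.3 -0.1 -13.6 0 0 0 30; -16.3 -0.1 -13.6 0 0 0 30; -16.3 -0.1 -13.6 0 0 0 30; -16.3 -0.1 -13.6 0 0 0 30; -16.3 -0.1 -13.6 0 0 0 30; -16.3 -0.1 -13.6 0 0 0 30; -14 -0.1 -12 0 0 0 30"

```text
t: 5.85
eef_pos: [395.3, 322.3, 193.5]
tcp_rot: [-3.129, 0.875, 2.289]
ft_force: [0.6, 1.5, -2.1]
opening: 0.654
```

```bash
python3 - <<'E'
from ik import *
p,R0,s=cur();print(s['opening']*95.1,s['ft_force'],(p-R0.apply([19,0,0])).round(1))
im,d=grab('side','side3');cv2.imwrite('pics/l.png',cv2.resize(im[30:230,130:330],None,fx=3,fy=3))
R=tool(131,50,180+90);t=tcp([520,160,225],R);print(np.linalg.norm(t-p))
Rm=tool(131,50,180+80); 
plan(t,R,16,30)
E
```

```text
62.228961582500666 [ 0.59605283  1.52887724 -2.12680502] [403.3 313.1 208.1]
193.22927354387383
-8.4 -0.7 8.6 0.098 0 -0 30; -8.4 0.1 8.7 0.098 0 -0 30; -8.4 0.9 8.6 0.098 0 -0 30; -8.4 1.8 8.5 0.098 0 -0 30; -8.4 2.6 8.3 0.098 0 -0 30; -8.4 3.4 8 0.098 0 -0 30; -8.4 4.2 7.6 0.098 0 -0 30; -8.4 4.9 7.2 0.098 0 -0 30; -8.4 5.5 6.7 0.098 0 -0 30; -8.4 6.2 6.1 0.098 0 -0 30; -8.4 6.7 5.5 0.098 0 -0 30; -8.4 7.2 4.8 0.098 0 -0 30; -8.4 7.7 4 0.098 0 -0 30; -8.4 8 3.3 0.098 0 -0 30; -8.4 8.3 2.5 0.098 0 -0 30; -8.4 8.5 1.7 0.098 0 -0 30
```

View pics/l.png

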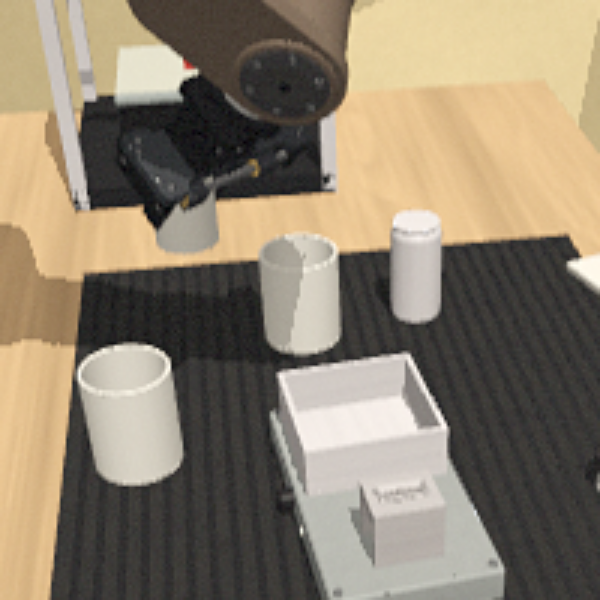

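The cup is lifted, upright and held at (190,225). Next I move it over the well while rolling.

>>> servo_tool:
  steps: "-8.4 -0.7 8.6 0.098 0 0 30; -8.4 0.1 8.7 0.098 0 0 30; -8.4 0.9 8.6 0.098 0 0 30; -8.4 1.8 8.5 0.098 0 0 30; -8.4 2.6 8.3 0.098 0 0 30; -8.4 3.4 8 0.098 0 0 30; -8.4 4.2 7.6 0.098 0 0 30; -8.4 4.9 7.2 0.098 0 0 30"

```text
t: 6.7
eef_pos: [452.7, 242.7, 206.3]
tcp_rot: [-2.321, 0.879, 2.288]
ft_force: [0.3, 0.0, -1.8]
opening: 0.658
```

>>> servo_tool:
  steps: "-8.4 5.5 6.7 0.098 0 0 30; -8.4 6.2 6.1 0.098 0 0 30; -8.4 6.7 5.5 0.098 0 0 30; -8.4 7.2 4.8 0.098 0 0 30; -8.4 7.7 4 0.098 0 0 30; -8.4 8 3.3 0.098 0 0 30; -8.4 8.3 2.5 0.098 0 0 30; -8.4 8.5 1.7 0.098 0 0 30"

```text
t: 7.5
eef_pos: [508.2, 159.9, 214.4]
tcp_rot: [-1.497, 0.88, 2.293]
ft_force: [-0.0, -0.8, -1.2]
opening: 0.655
```

```bash
cat > chk.py <<'E'
from ik import *
import sys
def chk(name,az,e,rho,g,n,op,crop=(30,230,130,330)):
    p,R0,s=cur();print('open',s['opening']*95.1,'F',s['ft_force'].round(1),'g',(p-R0.apply([19,0,0])).round(1),'q',s['joints'].round(2),'t',s['t'])
    im,d=grab('side',name+'_full');cv2.imwrite('pics/%s.png'%name,cv2.resize(im[crop[0]:crop[1],crop[2]:crop[3]],None,fx=3,fy=3))
    if n:
        R=tool(az,e,rho);t=tcp(g,R);print('dist',np.linalg.norm(t-p),'rv',(R0.inv()*R).as_rotvec().round(3));plan(t,R,n,op)
E
python3 -c "
from chk import *
chk('r1',131,50,360,[525,152,190],16,30)"
```

```text
open 62.24441342314229 F [-0.  -0.8 -1.2] g [516.2 150.8 229.1] q [-0.06  0.55  1.63  0.47  1.49  0.7 ] t 7.5
dist 39.994744279028104 rv [ 1.502 -0.003 -0.009]
1.7 1.7 -0.6 0.093 -0 -0.001 30; 1.7 1.6 -0.8 0.093 -0 -0.001 30; 1.7 1.5 -0.9 0.093 -0 -0.001 30; 1.7 1.4 -1 0.093 -0 -0.001 30; 1.7 1.3 -1.2 0.093 -0 -0.001 30; 1.7 1.2 -1.3 0.093 -0 -0.001 30; 1.7 1.1 -1.4 0.093 -0 -0.001 30; 1.7 1 -1.5 0.093 -0 -0.001 30; 1.7 0.8 -1.6 0.093 -0 -0.001 30; 1.7 0.7 -1.6 0.093 -0 -0.001 30; 1.7 0.5 -1.7 0.093 -0 -0.001 30; 1.7 0.3 -1.7 0.093 -0 -0.001 30; 1.7 0.2 -1.8 0.093 -0 -0.001 30; 1.7 0 -1.8 0.093 -0 -0.001 30; 1.7 -0.1 -1.8 0.093 -0 -0.001 30; 1.7 -0.3 -1.8 0.093 -0 -0.001 30
```

View pics/r1.png

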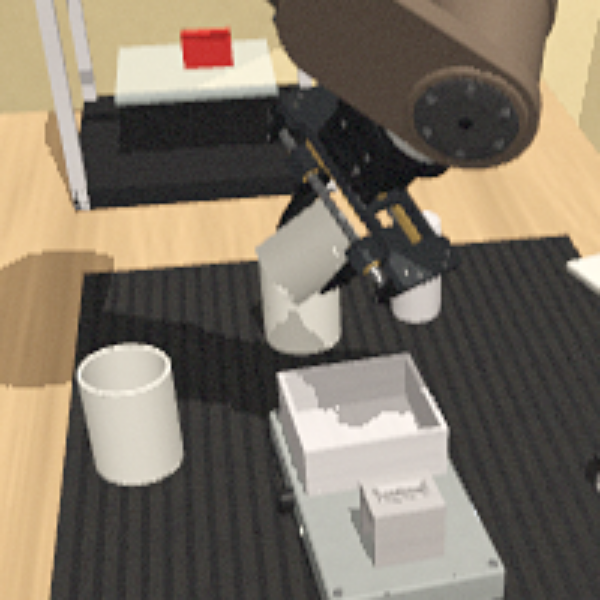

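The cup is tipped about 54° at (305,255) in the crop and held without slip. I'll continue rolling above the well.

>>> servo_tool:
  steps: "1.7 1.7 -0.6 0.093 0 0 30; 1.7 1.6 -0.8 0.093 0 0 30; 1.7 1.5 -0.9 0.093 0 0 30; 1.7 1.4 -1 0.093 0 0 30; 1.7 1.3 -1.2 0.093 0 0 30; 1.7 1.2 -1.3 0.093 0 0 30; 1.7 1.1 -1.4 0.093 0 0 30; 1.7 1 -1.5 0.093 0 0 30"

```text
t: 8.35
eef_pos: [510.9, 160.7, 194.3]
tcp_rot: [-0.732, 0.881, 2.294]
ft_force: [-0.2, -0.4, -0.9]
opening: 0.655
```

>>> servo_tool:
  steps: "1.7 0.8 -1.6 0.093 0 0 30; 1.7 0.7 -1.6 0.093 0 0 30; 1.7 0.5 -1.7 0.093 0 0 30; 1.7 0.3 -1.7 0.093 0 0 30; 1.7 0.2 -1.8 0.093 0 0 30; 1.7 0 -1.8 0.093 0 0 30; 1.7 -0.1 -1.8 0.093 0 0 30; 1.7 -0.3 -1.8 0.093 0 0 30"

```text
t: 9.15
eef_pos: [511.6, 163.6, 173.8]
tcp_rot: [0.031, 0.88, 2.299]
ft_force: [-0.2, -0.1, -1.3]
opening: 0.656
```

```bash
python3 -c "
from chk import *
chk('r2',131,50,360,[528,149,152],8,30)
R=tool(131,50,360);plan(tcp([528,149,152],tool(131,4,360)),tool(131,4,360),8,30,tcp([528,149,152],R),R)
"
```

```text
open 62.414260936976355 F [-0.2 -0.1 -1.3] g [519.6 154.5 188.4] q [-0.05  0.61  1.65  0.48  1.42  2.19] t 9.15
dist 37.68016185312756 rv [-0.021 -0.008 -0.008]
2.7 -0.5 -3.8 -0.003 -0.001 -0.001 30; 2.7 -0.5 -3.8 -0.003 -0.001 -0.001 30; 2.7 -0.5 -3.8 -0.003 -0.001 -0.001 30; 2.7 -0.4 -3.8 -0.003 -0.001 -0.001 30; 2.7 -0.4 -3.8 -0.003 -0.001 -0.001 30; 2.7 -0.4 -3.8 -0.003 -0.001 -0.001 30; 2.7 -0.4 -3.8 -0.003 -0.001 -0.001 30; 2.7 -0.4 -3.8 -0.003 -0.001 -0.001 30
-0.7 0 1.7 0 -0.1 -0 30; -0.6 -0 1.8 0 -0.1 -0 30; -0.4 -0 1.8 0 -0.1 -0 30; -0.2 0 1.8 0 -0.1 -0 30; 0 0 1.9 0 -0.1 -0 30; 0.2 -0 1.8 0 -0.1 -0 30; 0.4 -0 1.8 0 -0.1 -0 30; 0.6 0 1.8 0 -0.1 -0 30
```

View pics/r2.png

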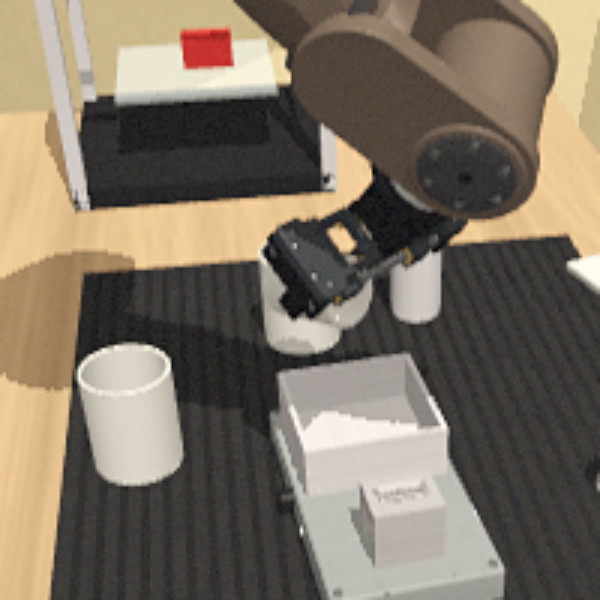

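>>> servo_tool:
  steps: "2.7 -0.5 -3.8 0 0 0 30; 2.7 -0.5 -3.8 0 0 0 30; 2.7 -0.5 -3.8 0 0 0 30; 2.7 -0.4 -3.8 0 0 0 30; 2.7 -0.4 -3.8 0 0 0 30; 2.7 -0.4 -3.8 0 -0.05 0 30; 2.7 -0.4 -3.8 0 -0.08 0 30; 1 -0.4 -1 0 -0.1 0 30"

```text
t: 10.0
eef_pos: [519.0, 160.2, 139.5]
tcp_rot: [0.015, 0.647, 2.292]
ft_force: [-0.4, 0.4, -1.0]
opening: 0.658
```

```bash
python3 -c "
from chk import *
chk('r3',131,8,360,[528,149,152],8,30)
"
```

```text
open 62.58251789976483 F [-0.4  0.4 -1. ] g [529.  148.8 150.9] q [-0.1   0.75  1.61  0.57  1.55  2.08] t 10.0
dist 10.872296405526344 rv [-0.013 -0.507 -0.001]
-0.4 0 1.5 -0.002 -0.062 -0 30; -0.3 0 1.6 -0.002 -0.062 -0 30; -0.2 0 1.6 -0.002 -0.062 -0 30; -0.1 0 1.6 -0.002 -0.062 -0 30; 0 0 1.6 -0.002 -0.062 -0 30; 0.1 0 1.6 -0.002 -0.062 -0 30; 0.2 0 1.6 -0.002 -0.062 -0 30; 0.3 0 1.6 -0.002 -0.062 -0 30
```

View pics/r3.png

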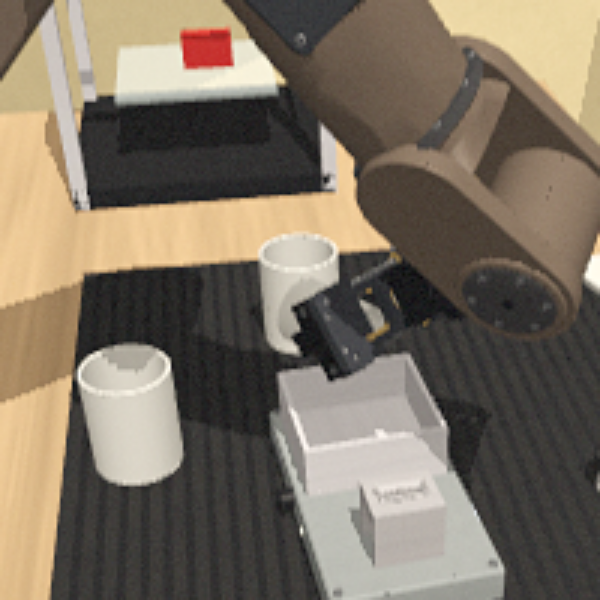

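Tip is now about 93°, with the gripper at (340,330) over the far half of the well. I'll pour slowly.

>>> servo_tool:
  steps: "-0.3 0 1 0 -0.04 0 30; -0.2 0 1 0 -0.04 0 30; -0.2 0 1 0 -0.04 0 30; -0.1 0 1 0 -0.04 0 30; -0.1 0 1 0 -0.04 0 30; 0 0 1 0 -0.04 0 30; 0 0 1 0 -0.04 0 30; 0.1 0 1 0 -0.04 0 30"

```text
t: 10.85
eef_pos: [517.5, 161.5, 143.7]
tcp_rot: [0.015, 0.311, 2.286]
ft_force: [0.1, 0.2, -0.9]
opening: 0.655
```

```bash
python3 -c "
from chk import *
chk('r4',131,8,360,[528,149,152],8,30)
im,d=grab('top','top4');cv2.imwrite('pics/t4.png',cv2.resize(im[130:250,150:310],None,fx=4,fy=4))
"
```

```text
open 62.26646392325957 F [ 0.1  0.2 -0.9] g [529.3 147.8 149.5] q [-0.15  0.88  1.56  0.69  1.8   2.03] t 10.85
dist 6.177554321582561 rv [-0.015 -0.172  0.002]
0 0 0.8 -0.002 -0.021 0 30; 0.1 0 0.8 -0.002 -0.021 0 30; 0.1 0 0.8 -0.002 -0.021 0 30; 0.1 0 0.8 -0.002 -0.021 0 30; 0.1 0 0.8 -0.002 -0.021 0 30; 0.1 0 0.8 -0.002 -0.021 0 30; 0.2 0 0.8 -0.002 -0.021 0 30; 0.2 0 0.8 -0.002 -0.021 0 30
```

View pics/r4.png

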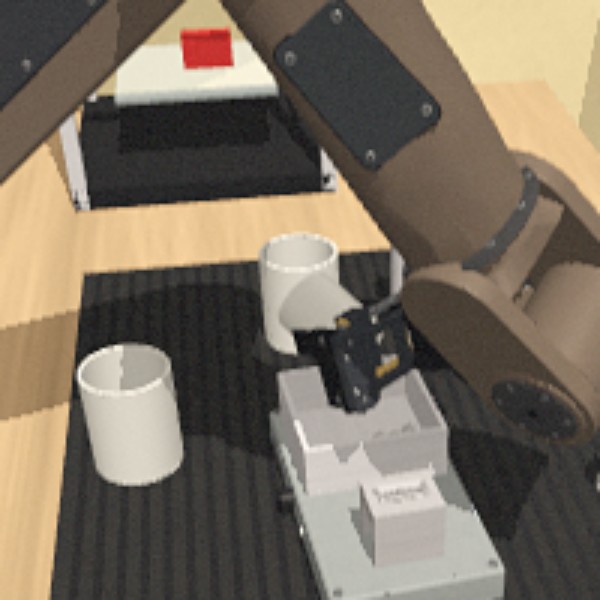

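View pics/t4.png

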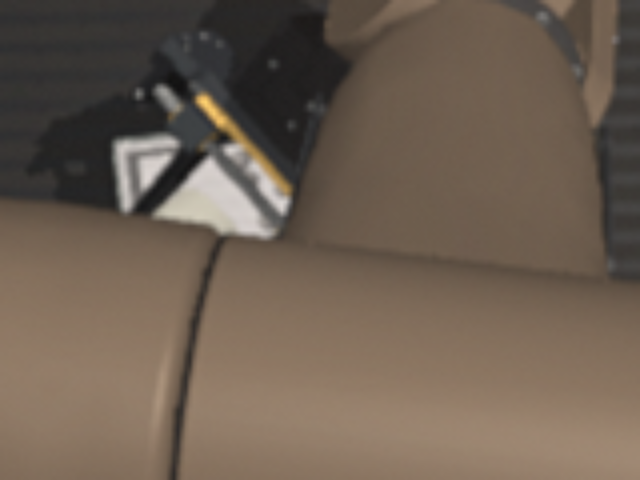

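Tip is about 112°, and dark spots at crop (380,435) suggest balls already in the well. I'll tip further to empty the cup.

>>> servo_tool:
  steps: "0 0 0.9 0 -0.03 0 30; 0 0 0.9 0 -0.03 0 30; 0.1 0 0.9 0 -0.03 0 30; 0.1 0 0.9 0 -0.03 0 30; 0.1 0 0.9 0 -0.03 0 30; 0.1 0 0.9 0 -0.03 0 30; 0.2 0 0.8 0 -0.03 0 30; 0.2 0 0.8 0 -0.03 0 30"

```text
t: 11.75
eef_pos: [516.1, 163.4, 151.0]
tcp_rot: [0.014, 0.055, 2.282]
ft_force: [-0.5, 0.8, -0.2]
opening: 0.655
```

```bash
python3 -c "
from chk import *
chk('r5',131,0,360,[528,149,155],8,30,(80,230,170,320))
im,d=grab('top','top5');cv2.imwrite('pics/t5.png',cv2.resize(im[150:230,160:260],None,fx=5,fy=5))
"
```

```text
open 62.296845419793655 F [-0.5  0.8 -0.2] g [528.5 149.  152. ] q [-0.16  0.98  1.54  0.78  1.98  2.01] t 11.75
dist 4.081995569500362 rv [-0.014 -0.055  0.005]
-0 0 0.6 -0.002 -0.007 0.001 30; -0 0 0.6 -0.002 -0.007 0.001 30; -0 0 0.6 -0.002 -0.007 0.001 30; 0 0 0.6 -0.002 -0.007 0.001 30; 0 0 0.6 -0.002 -0.007 0.001 30; 0 0 0.6 -0.002 -0.007 0.001 30; 0 0 0.6 -0.002 -0.007 0.001 30; 0 0 0.6 -0.002 -0.007 0.001 30
```

View pics/r5.png

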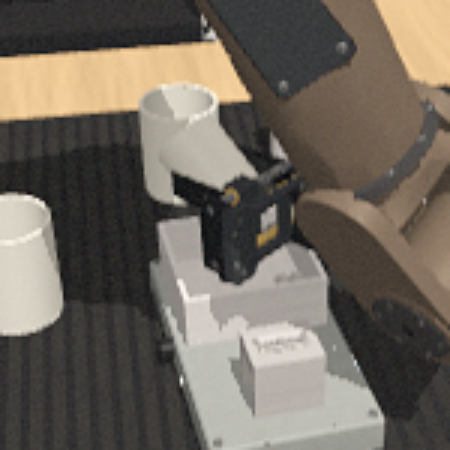

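View pics/t5.png

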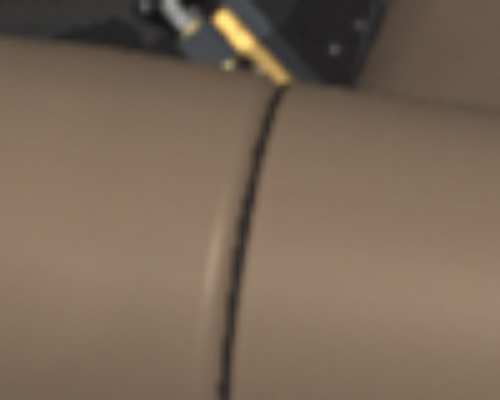

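>>> servo_tool:
  steps: "0 0 0.6 0 -0.03 0 30; 0 0 0.6 0 -0.03 0 30; 0 0 0.6 0 -0.03 0 30; 0 0 0.6 0 -0.03 0 30; 0 0 0 0 0 0 30; 0 0 0 0 0 0 30; 0 0 0 0 0 0 30; 0 0 0 0 0 0 30"

```text
t: 12.65
eef_pos: [516.1, 163.5, 153.1]
tcp_rot: [0.014, -0.075, 2.28]
ft_force: [-0.2, 0.3, -0.3]
opening: 0.657
```

>>> servo_tool:
  steps: "0 0 12 0 0 0 30; 0 0 14 0 0 0 30; 0 0 14 0 0 0 30; 0 0 14 0 0 0 30; 0 0 14 0 0 0 30; 0 0 14 0 0 0 30; 0 0 14 0 0 0 30; 0 0 6 0 0 0 30"

```text
t: 13.45
eef_pos: [522.4, 158.1, 265.7]
tcp_rot: [0.012, -0.072, 2.281]
ft_force: [-1.0, -0.2, -0.6]
opening: 0.654
```

```bash
python3 -c "
from chk import *
chk('r6',131,50,360,[528,149,240],8,30,(60,230,170,320))
a=cv2.imread('pics/r6_full.png')[140:200,210:290];cv2.imwrite('pics/r6z.png',cv2.resize(a,None,fx=8,fy=8,interpolation=cv2.INTER_CUBIC))
"
```

```text
open 62.186599201642544 F [-1.  -0.2 -0.6] g [534.7 143.8 264.4] q [-0.16  0.87  1.52  0.9   2.18  2.15] t 13.45
dist 40.34710568235009 rv [-0.013  0.945 -0.   ]
-0.2 0.2 -5.1 -0.002 0.118 -0 30; 0.4 0.2 -5.1 -0.002 0.118 -0 30; 1 0.2 -5 -0.002 0.118 -0 30; 1.6 0.2 -4.8 -0.002 0.118 -0 30; 2.2 0.2 -4.6 -0.002 0.118 -0 30; 2.7 0.2 -4.3 -0.002 0.118 -0 30; 3.2 0.2 -4 -0.002 0.118 -0 30; 3.6 0.2 -3.6 -0.002 0.118 -0 30
```

View pics/r6.png

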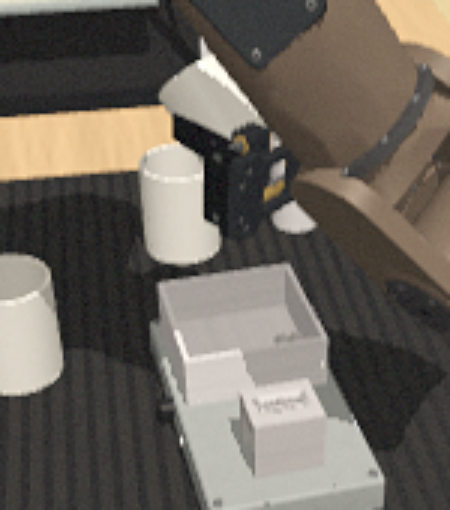

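View pics/r6z.png

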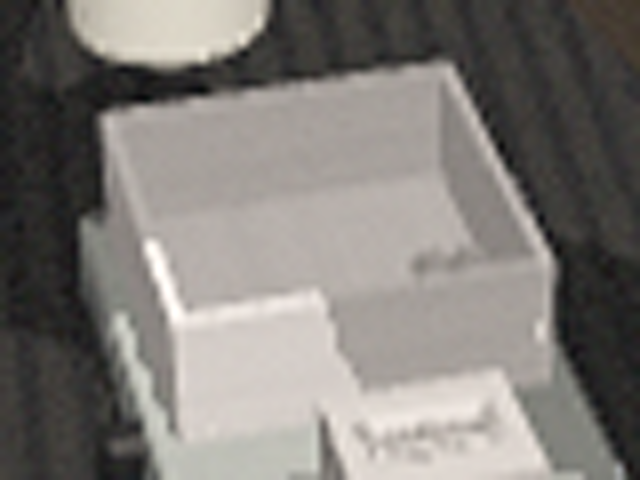

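Dark balls are clustered in the near-right corner of the well, at about (265,173) in the full picture. I'll now reverse the motion to put the cup upright.

>>> servo_tool:
  steps: "-0.2 0.2 -5.1 0 0.118 0 30; 0.4 0.2 -5.1 0 0.118 0 30; 1 0.2 -5 0 0.118 0 30; 1.6 0.2 -4.8 0 0.118 0 30; 2.2 0.2 -4.6 0 0.118 0 30; 2.7 0.2 -4.3 0 0.118 0 30; 3.2 0.2 -4 0 0.118 0 30; 3.6 0.2 -3.6 0 0.118 0 30"

```text
t: 14.3
eef_pos: [521.1, 155.0, 219.8]
tcp_rot: [0.025, 0.901, 2.299]
ft_force: [-0.2, 0.1, -1.3]
opening: 0.657
```

```bash
python3 -c "
from chk import *
chk('r7',131,50,270,[460,240,225],12,30)
R=tool(131,50,270);plan(tcp([404.7,314.3,200],tool(131,50,180)),tool(131,50,180),12,30,tcp([460,240,225],R),R)
"
```

```text
open 62.50359426349055 F [-0.2  0.1 -1.3] g [529.  146.2 234.7] q [-0.06  0.56  1.59  0.45  1.51  2.23] t 14.3
dist 117.24447800353818 rv [-1.587 -0.017 -0.028]
6.6 -0.7 7.1 -0.132 -0.002 -0.003 30; 6.6 -1.6 6.9 -0.132 -0.002 -0.003 30; 6.6 -2.5 6.6 -0.132 -0.002 -0.003 30; 6.6 -3.3 6.2 -0.132 -0.002 -0.003 30; 6.7 -4.1 5.7 -0.132 -0.002 -0.003 30; 6.7 -4.8 5.1 -0.132 -0.002 -0.003 30; 6.7 -5.4 4.4 -0.132 -0.002 -0.003 30; 6.7 -5.9 3.6 -0.132 -0.002 -0.003 30; 6.8 -6.3 2.8 -0.132 -0.002 -0.003 30; 6.8 -6.6 2 -0.132 -0.002 -0.003 30; 6.8 -6.8 1.1 -0.132 -0.002 -0.003 30; 6.8 -6.9 0.1 -0.132 -0.002 -0.003 30
6.5 -4.6 -0.6 -0.131 0 0 30; 6.5 -4.4 -1.2 -0.131 0 0 30; 6.5 -4.3 -1.7 -0.131 0 0 30; 6.5 -4 -2.3 -0.131 0 0 30; 6.5 -3.7 -2.8 -0.131 0 0 30; 6.5 -3.3 -3.2 -0.131 0 0 30; 6.5 -2.8 -3.6 -0.131 0 0 30; 6.5 -2.3 -4 -0.131 0 0 30; 6.5 -1.8 -4.2 -0.131 0 0 30; 6.5 -1.2 -4.4 -0.131 0 0 30; 6.5 -0.6 -4.6 -0.131 0 0 30; 6.5 -0 -4.6 -0.131 0 0 30
```

>>> servo_tool:
  steps: "6.6 -0.7 7.1 -0.132 0 0 30; 6.6 -1.6 6.9 -0.132 0 0 30; 6.6 -2.5 6.6 -0.132 0 0 30; 6.6 -3.3 6.2 -0.132 0 0 30; 6.7 -4.1 5.7 -0.132 0 0 30; 6.7 -4.8 5.1 -0.132 0 0 30; 6.7 -5.4 4.4 -0.132 0 0 30; 6.7 -5.9 3.6 -0.132 0 0 30"

```text
t: 15.15
eef_pos: [470.4, 220.0, 212.7]
tcp_rot: [-1.064, 0.887, 2.305]
ft_force: [0.7, 0.2, -1.1]
opening: 0.653
```

>>> servo_tool:
  steps: "6.8 -6.3 2.8 -0.132 0 0 30; 6.8 -6.6 2 -0.132 0 0 30; 6.8 -6.8 1.1 -0.132 0 0 30; 6.8 -6.9 0.1 -0.132 0 0 30; 6.5 -4.6 -0.6 -0.131 0 0 30; 6.5 -4.4 -1.2 -0.131 0 0 30; 6.5 -4.3 -1.7 -0.131 0 0 30; 6.5 -4 -2.3 -0.131 0 0 30"

```text
t: 15.95
eef_pos: [423.1, 276.3, 198.6]
tcp_rot: [-2.146, 0.862, 2.316]
ft_force: [-0.6, -0.4, -1.1]
opening: 0.654
```

```bash
python3 -c "
from chk import *
chk('r8',131,50,180,[404.7,314.3,150],8,30)
im,d=grab('top','top8');cv2.imwrite('pics/t8.png',cv2.resize(im[100:300,40:300],None,fx=3,fy=3))
"
```

```text
open 62.217096975302226 F [-0.6 -0.4 -1.1] g [431.4 267.2 213. ] q [0.15 0.5  1.8  0.59 1.33 0.11] t 15.95
dist 83.10951409358847 rv [-0.973 -0.001  0.023]
10.2 1.1 -1.2 -0.121 -0 0.003 30; 10.2 1.2 -1.1 -0.121 -0 0.003 30; 10.2 1.3 -0.9 -0.121 -0 0.003 30; 10.2 1.4 -0.8 -0.121 -0 0.003 30; 10.2 1.4 -0.6 -0.121 -0 0.003 30; 10.2 1.4 -0.4 -0.121 -0 0.003 30; 10.2 1.5 -0.3 -0.121 -0 0.003 30; 10.2 1.4 -0.1 -0.121 -0 0.003 30
```

View pics/r8.png

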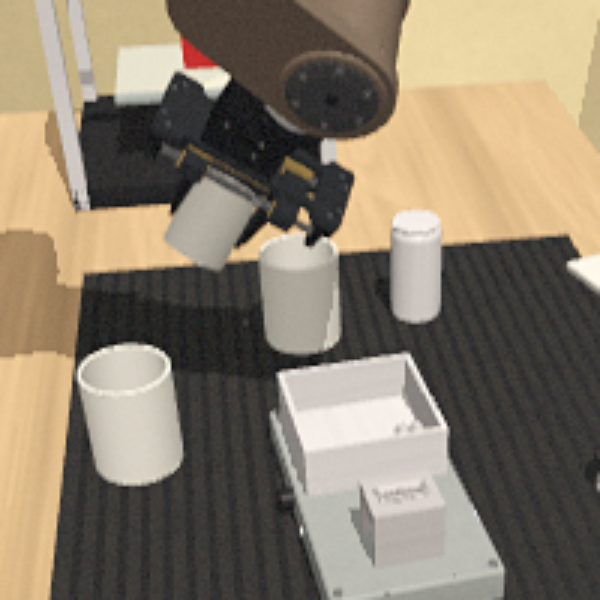

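View pics/t8.png

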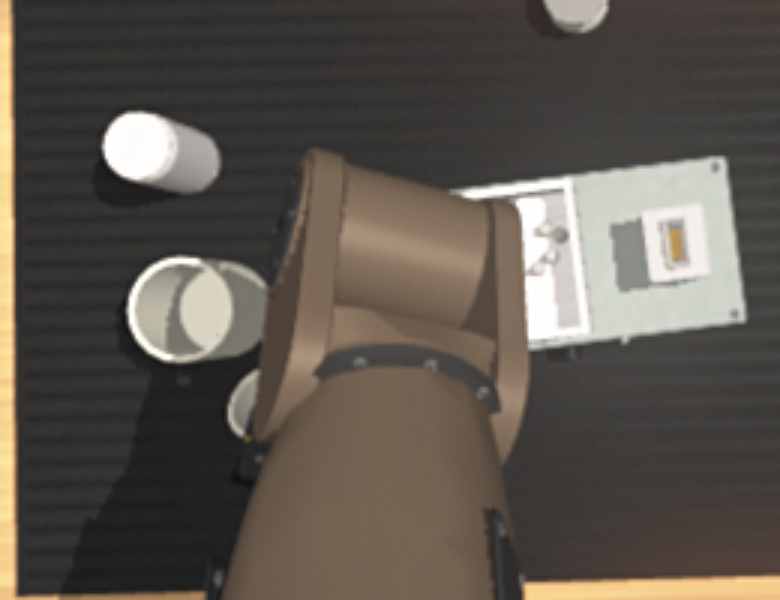

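Balls show in the well at crop (545,245) and none are on the bench. I'll finish righting the cup.

>>> servo_tool:
  steps: "10.2 1.1 -1.2 -0.121 0 0.003 30; 10.2 1.2 -1.1 -0.121 0 0.003 30; 10.2 1.3 -0.9 -0.121 0 0.003 30; 10.2 1.4 -0.8 -0.121 0 0.003 30; 10.2 1.4 -0.6 -0.121 0 0.003 30; 10.2 1.4 -0.4 -0.121 0 0.003 30; 10.2 1.5 -0.3 -0.121 0 0.003 30; 10.2 1.4 -0.1 -0.121 0 0.003 30"

```text
t: 16.85
eef_pos: [399.1, 323.1, 133.5]
tcp_rot: [-3.13, 0.862, 2.284]
ft_force: [0.7, -0.1, -0.9]
opening: 0.655
```

```bash
python3 -c "
from chk import *
chk('r9',131,50,180,[404.7,314.3,50],8,30,(60,230,130,300))
"
```

```text
open 62.26838571168963 F [ 0.7 -0.1 -0.9] g [407.2 313.7 147.9] q [ 0.23  0.58  1.89  0.68  1.15 -0.91] t 16.85
dist 98.07186102964353 rv [-0.014 -0.011 -0.001]
9.3 -0.1 7.8 -0.001 -0.001 0 30; 9.3 -0.1 7.8 -0.001 -0.001 0 30; 9.3 -0.1 7.8 -0.001 -0.001 0 30; 9.3 -0.1 7.8 -0.001 -0.001 0 30; 9.3 -0.1 7.8 -0.001 -0.001 0 30; 9.3 -0.1 7.7 -0.001 -0.001 0 30; 9.4 -0.1 7.7 -0.001 -0.001 0 30; 9.4 -0.1 7.7 -0.001 -0.001 0 30
```

View pics/r9.png

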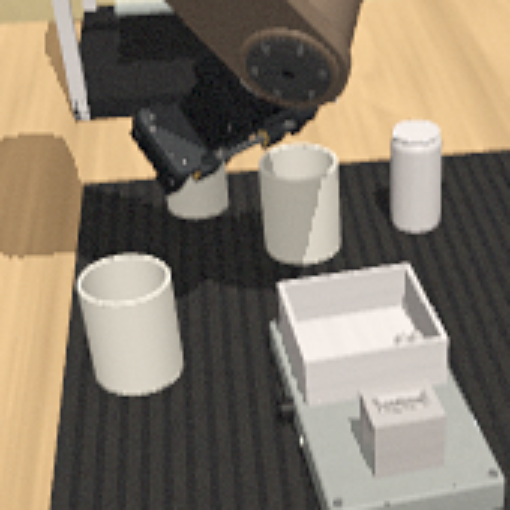

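>>> servo_tool:
  steps: "9.3 -0.1 7.8 -0.001 -0.001 0 30; 9.3 -0.1 7.8 -0.001 -0.001 0 30; 9.3 -0.1 7.8 -0.001 -0.001 0 30; 9.3 -0.1 7.8 -0.001 -0.001 0 30; 9.3 -0.1 7.8 -0.001 -0.001 0 30; 9.3 -0.1 7.7 -0.001 -0.001 0 30; 7 -0.1 5.7 -0.001 -0.001 0 30; 3.5 0 3 0 0 0 30"

```text
t: 17.7
eef_pos: [397.3, 322.1, 38.4]
tcp_rot: [-3.122, 0.866, 2.287]
ft_force: [-1.1, 0.5, -0.9]
opening: 0.66
```

```bash
python3 -c "
from chk import *
chk('r10',131,50,180,[404.7,314.3,44.3],4,30,(60,230,130,300))
"
```

```text
open 62.753045063134415 F [-1.1  0.5 -0.9] g [405.4 312.8  52.8] q [ 0.23  0.74  1.93  0.75  1.   -1.05] t 17.7
dist 8.764561159562218 rv [-0.019 -0.006  0.   ]
1.8 0.2 1.1 -0.005 -0.002 0 30; 1.8 0.2 1.1 -0.005 -0.002 0 30; 1.8 0.1 1.1 -0.005 -0.002 0 30; 1.8 0.1 1.1 -0.005 -0.002 0 30
```

>>> servo_tool:
  steps: "1.8 0.2 1.1 -0.005 -0.002 0 30; 1.8 0.2 1.1 -0.005 -0.002 0 30; 1.6 0.1 1.1 -0.005 -0.002 0 30; 0.8 0.1 0.7 0 0 0 30; 0 0 0 0 0 0 30; 0 0 0 0 0 0 30; 0 0 0 0 0 0 30; 0 0 0 0 0 0 30"

```text
t: 18.55
eef_pos: [397.7, 323.4, 31.6]
tcp_rot: [-3.141, 0.874, 2.285]
ft_force: [0.4, -0.2, -0.5]
opening: 0.654
```

```bash
python3 -c "
from chk import *
chk('r10',131,50,180,[404.7,314.3,44.1],4,30,(60,230,130,300))
"
```

```text
open 62.20344050097992 F [ 0.4 -0.2 -0.5] g [405.7 314.2  46.1] q [ 0.24  0.75  1.93  0.76  0.98 -1.08] t 18.55
dist 2.2537488126095044 rv [-0.002  0.001 -0.001]
0.5 -0.2 0.2 -0 0 -0 30; 0.5 -0.2 0.2 -0 0 -0 30; 0.5 -0.2 0.2 -0 0 -0 30; 0.5 -0.2 0.2 -0 0 -0 30
```

View pics/r10.png

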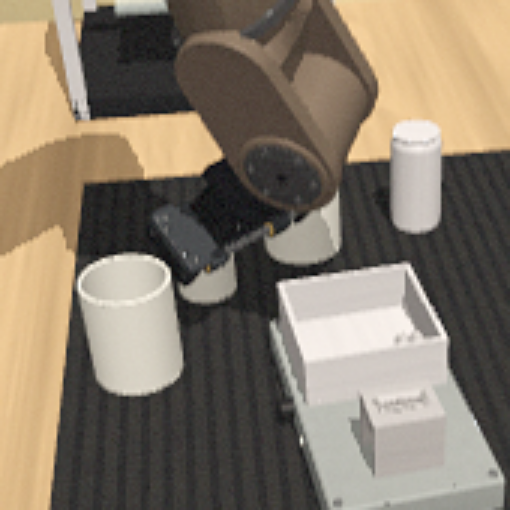

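Another 2 mm down, then release.

>>> servo_tool:
  steps: "0.8 -0.2 0.6 0 0 0 30; 0.8 0 0.6 0 0 0 30; 0.4 0 0.3 0 0 0 30; 0 0 0 0 0 0 30; 0 0 0 0 0 0 70; 0 0 0 0 0 0 95; 0 0 0 0 0 0 95; 0 0 0 0 0 0 95"

```text
t: 19.4
eef_pos: [397.5, 323.4, 29.3]
tcp_rot: [-3.141, 0.873, 2.284]
ft_force: [-0.3, 1.0, 0.2]
opening: 0.931
```

```bash
python3 -c "
from chk import *
chk('r11',131,50,180,[404.7,314.3,44.1],0,30,(60,230,130,300))
p,R,s=cur();plan(p-R.apply([110,0,0])+[0,0,40],R,8,95)
"
```

```text
open 88.55229661675338 F [-0.3  1.   0.2] g [405.5 314.2  43.8] q [ 0.24  0.75  1.94  0.76  0.98 -1.08] t 19.4
-17.6 -0 -3.2 0 0 0 95; -17.6 -0 -3.2 0 0 0 95; -17.6 -0 -3.2 0 0 0 95; -17.6 -0 -3.2 0 0 0 95; -17.6 -0 -3.2 0 0 0 95; -17.6 -0 -3.2 0 0 0 95; -17.6 -0 -3.2 0 0 0 95; -17.6 -0 -3.2 0 0 0 95
```

View pics/r11.png

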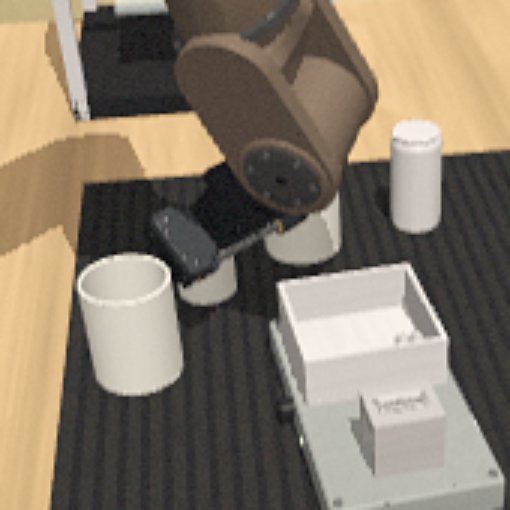

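>>> servo_tool:
  steps: "-10 0 0 0 0 0 95; -17.6 0 -1 0 0 0 95; -18 0 -3.2 0 0 0 95; -18 0 -3.2 0 0 0 95; -20 0 -3.2 0 0 0 95; -25 0 -3.2 0 0 0 95; -25 0 -3.2 0 0 0 95; -25 0 -3.2 0 0 0 95"

```text
t: 20.25
eef_pos: [455.7, 253.7, 170.1]
tcp_rot: [-3.132, 0.873, 2.293]
ft_force: [0.0, 0.3, -1.1]
opening: 1.0
```

```bash
python3 - <<'E'
from ik import *
p,R0,s=cur();print(p,s['joints'].round(2))
im,d=grab('side','side12');cv2.imwrite('pics/s12.png',cv2.resize(im[60:230,130:300],None,fx=3,fy=3))
# key: x axis at -14.4deg ; tool down, jaw y along key y (75.6deg)
a=np.radians(75.6);yk=np.array([np.cos(a),np.sin(a),0])
am=np.radians(95.85);ym=np.array([np.cos(am),np.sin(am),0])
for sg in(1,-1):
    R=frame([0,0,-1],sg*yk);Rs=frame([0,0,-1],sg*ym)
    q,e=ik([480.5,-309.5,80],R,np.array([-.6,.5,1.6,0,1,0]));print(sg,q.round(2),e)
    q2,e2=ik([563,-20.2,100],Rs,np.array([-.1,.5,1.6,0,1,0]));print(q2.round(2),e2)
    print((R0.inv()*R).as_rotvec().round(2))
E
```

```text
[455.71289662 253.69905173 170.05433889] [ 0.1   0.56  1.77  0.57  1.31 -0.91]
1 [-0.69  0.59  1.82  0.    0.73 -2.01] 4.8567138952150726e-11
[-0.15  0.55  1.83  0.    0.77 -1.83] 1.6790451485925136e-13
[-0.58 -0.68 -0.21]
-1 [-0.69  0.59  1.82  0.    0.73  1.13] 8.304977966583979e-11
[-0.15  0.55  1.83  0.    0.77  1.32] 1.816900837975001e-09
[ 2.4  -0.27  0.88]
```

View pics/s12.png

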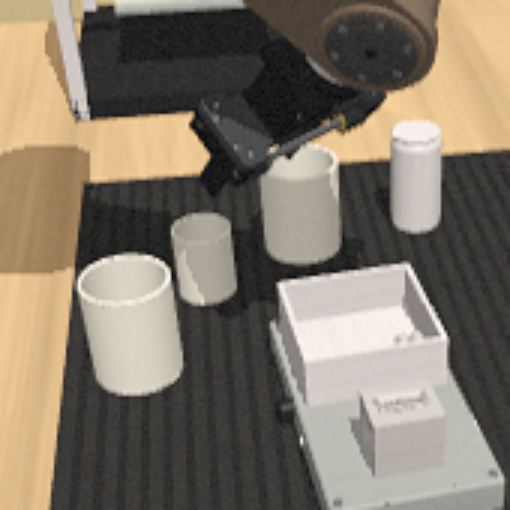

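The small cup stands upright at (203,258) in the crop. Next is the key.

```bash
python3 - <<'E'
from ik import *
p,R0,s=cur()
a=np.radians(75.6);yk=np.array([np.cos(a),np.sin(a),0]);R=frame([0,0,-1],yk)
Rm=R0*Ro.from_rotvec((R0.inv()*R).as_rotvec()*.5)
m=np.array([540,-20,245])
print(ik(m,Rm,s['joints']))
plan(m,Rm,8,95); plan([482,-305,190],R,8,95,m,Rm)
E
```

```text
(array([-0.23738481,  0.46642664,  1.56288423,  0.15532325,  1.43115384,
       -1.309521  ]), np.float64(2.460496946631841e-15))
-27.7 -14.6 19.2 -0.036 -0.042 -0.013 95; -26.7 -15.7 19.8 -0.036 -0.042 -0.013 95; -25.6 -16.7 20.3 -0.036 -0.042 -0.013 95; -24.5 -17.8 20.7 -0.036 -0.042 -0.013 95; -23.4 -18.9 21.1 -0.036 -0.042 -0.013 95; -22.3 -19.9 21.3 -0.036 -0.042 -0.013 95; -21.1 -21 21.5 -0.036 -0.042 -0.013 95; -19.9 -22.1 21.6 -0.036 -0.042 -0.013 95
0.5 -34.4 13.6 -0.036 -0.042 -0.013 95; 1.5 -34.9 12.3 -0.036 -0.042 -0.013 95; 2.4 -35.3 10.9 -0.036 -0.042 -0.013 95; 3.3 -35.6 9.5 -0.036 -0.042 -0.013 95; 4.1 -35.9 8 -0.036 -0.042 -0.013 95; 4.9 -36.1 6.5 -0.036 -0.042 -0.013 95; 5.6 -36.2 5 -0.036 -0.042 -0.013 95; 6.3 -36.3 3.4 -0.036 -0.042 -0.013 95
```

>>> servo_tool:
  steps: "-27.7 -14.6 19.2 -0.036 -0.042 -0.013 95; -26.7 -15.7 19.8 -0.036 -0.042 -0.013 95; -25.6 -16.7 20.3 -0.036 -0.042 -0.013 95; -24.5 -17.8 20.7 -0.036 -0.042 -0.013 95; -23.4 -18.9 21.1 -0.036 -0.042 -0.013 95; -22.3 -19.9 21.3 -0.036 -0.042 -0.013 95; -21.1 -21 21.5 -0.036 -0.042 -0.013 95; -19.9 -22.1 21.6 -0.036 -0.042 -0.013 95"

```text
t: 21.1
eef_pos: [541.6, -31.1, 252.5]
tcp_rot: [3.0, 1.234, 2.463]
ft_force: [0.6, -0.3, -0.1]
opening: 0.998
```

>>> servo_tool:
  steps: "0.5 -34.4 13.6 -0.036 -0.042 -0.013 95; 1.5 -34.9 12.3 -0.036 -0.042 -0.013 95; 2.4 -35.3 10.9 -0.036 -0.042 -0.013 95; 3.3 -35.6 9.5 -0.036 -0.042 -0.013 95; 4.1 -35.9 8 -0.036 -0.042 -0.013 95; 4.9 -36.1 6.5 -0.036 -0.042 -0.013 95; 5.6 -36.2 5 -0.036 -0.042 -0.013 95; 6.3 -36.3 3.4 -0.036 -0.042 -0.013 95"

```text
t: 21.9
eef_pos: [485.1, -331.5, 205.4]
tcp_rot: [-0.636, 1.534, -0.871]
ft_force: [0.3, -0.3, 0.5]
opening: 0.999
```

```bash
cat > k.py <<'E'
from ik import *
a=np.radians(75.6);yk=np.array([np.cos(a),np.sin(a),0]);RK=frame([0,0,-1],yk)
am=np.radians(95.85);ym=np.array([np.cos(am),np.sin(am),0]);RS=frame([0,0,-1],ym)
def go(t,R,n,op,dog=True):
    p,R0,s=cur();print('t',s['t'],'p',p.round(1),'open',(s['opening']*95.1).round(1),'F',s['ft_force'].round(1),'d',R0.inv().apply(np.array(t)-p).round(1),'rv',(R0.inv()*R).as_rotvec().round(3));plan(t,R,n,op)
E
python3 - <<'E'
from k import *
im,d=grab('top','top13');cv2.imwrite('pics/t13.png',cv2.resize(im[110:260,95:295],None,fx=4,fy=4))
go([480.5,-309.4,130],RK,8,95)
E
```

```text
Traceback (most recent call last):
  File "k.py", line 5, in go
    p,R0,s=cur();print('t',s['t'],'p',p.round(1),'open',(s['opening']*95.1).round(1),'F',s['ft_force'].round(1),'d',R0.inv().apply(np.array(t)-p).round(1),'rv',(R0.inv()*R).as_rotvec().round(3));plan(t,R,n,op)
                                                        ^^^^^^^^^^^^^^^^^^^^^^^^^
AttributeError: 'float' object has no attribute 'round'
```

View pics/t13.png

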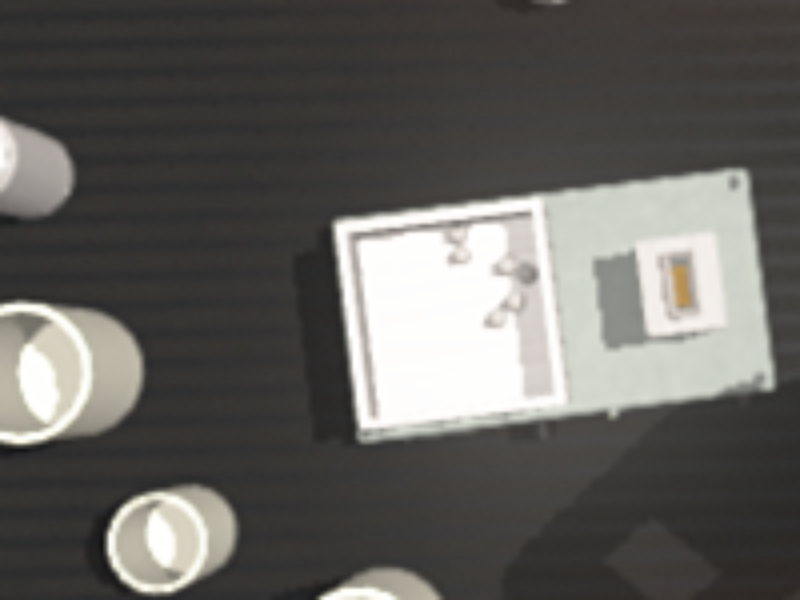

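The cup is empty at (155,540). Six balls are in the well, at crop (457,237), (459,254), (507,265), (527,272), (513,302) and (495,317).

```bash
sed -i "s/(s\['opening'\]\*95.1).round(1)/round(float(s['opening'])*95.1,1)/" k.py
python3 - <<'E'
from k import *
go([480.5,-309.4,130],RK,8,95)
W=cloud('top',np.load('last_top.npz')['d'])
for nm,u0,u1,v0,v1,z0,z1 in(('guard',245,285,160,205,86,99),('wellrim',170,240,150,225,80,92),('slotin',250,282,165,200,40,80)):
    P=W[v0:v1,u0:u1].reshape(-1,3);P=P[(P[:,2]>z0)&(P[:,2]<z1)];print(nm,len(P),cv2.minAreaRect(P[:,:2].astype(np.float32)),P[:,2].mean())
# side camera slot
im,d=grab('side');W=cloud('side',d);P=W[180:230,240:290].reshape(-1,3);P=P[(P[:,2]>86)&(P[:,2]<99)&(P[:,1]<20)];print(len(P),cv2.minAreaRect(P[:,:2].astype(np.float32)))
E
```

```text
t 21.95 p [ 483.7 -335.6  204.4] open 95.3 F [-1.2 -2.3 -1. ] d [ 73.4  26.5 -11.5] rv [0.016 0.031 0.023]
9.2 3.3 -1.4 0.002 0.004 0.003 95; 9.2 3.3 -1.4 0.002 0.004 0.003 95; 9.2 3.3 -1.4 0.002 0.004 0.003 95; 9.2 3.2 -1.3 0.002 0.004 0.003 95; 9.2 3.2 -1.3 0.002 0.004 0.003 95; 9.3 3.2 -1.3 0.002 0.004 0.003 95; 9.3 3.1 -1.3 0.002 0.004 0.003 95; 9.3 3.1 -1.2 0.002 0.004 0.003 95
guard 410 ((562.8614501953125, -20.223735809326172), (60.11941146850586, 49.56039810180664), 5.674229621887207) 90.44577817048224
wellrim 414 ((547.996826171875, 125.95149230957031), (130.0433349609375, 130.25686645507812), 5.89906644821167) 84.73760040475122
slotin 46 ((568.9974975585938, -26.91905975341797), (63.99806594848633, 83.23682403564453), 80.04670715332031) 64.26545833776323
61 ((588.4989624023438, -24.980745315551758), (53.04595947265625, 14.640973091125488), 79.712158203125)
```

>>> servo_tool:
  steps: "9.2 5 -2 0.004 0.007 0.006 95; 9.2 5 -2 0.004 0.007 0.006 95; 9.2 4 -1.6 0.002 0.004 0.003 95; 9.2 3.2 -1.3 0.002 0.004 0.003 95; 9.2 3.2 -1.3 0.002 0.004 0.003 95; 8 2.2 -1 0.002 0.002 0.002 95; 4 1.1 -0.5 0 0 0 95; 2 0 0 0 0 0 95"

```text
t: 22.8
eef_pos: [480.9, -302.8, 139.0]
tcp_rot: [2.391, 1.563, 2.135]
ft_force: [-0.2, -0.0, -0.4]
opening: 1.002
```

```bash
python3 - <<'E'
from k import *
im,d=grab('side','side14');cv2.imwrite('pics/s14.png',cv2.resize(im[190:380,180:340],None,fx=3,fy=3))
go([480.5,-309.4,79],RK,8,95)
E
```

```text
t 22.85 p [ 480.8 -302.9  138.8] open 95.3 F [0.6 0.6 0. ] d [59.8 -6.7  1.7] rv [-0.004 -0.006 -0.005]
7.5 -0.8 0.2 -0.001 -0.001 -0.001 95; 7.5 -0.8 0.2 -0.001 -0.001 -0.001 95; 7.5 -0.8 0.2 -0.001 -0.001 -0.001 95; 7.5 -0.8 0.2 -0.001 -0.001 -0.001 95; 7.5 -0.8 0.2 -0.001 -0.001 -0.001 95; 7.5 -0.8 0.2 -0.001 -0.001 -0.001 95; 7.5 -0.8 0.2 -0.001 -0.001 -0.001 95; 7.5 -0.8 0.2 -0.001 -0.001 -0.001 95
```

View pics/s14.png

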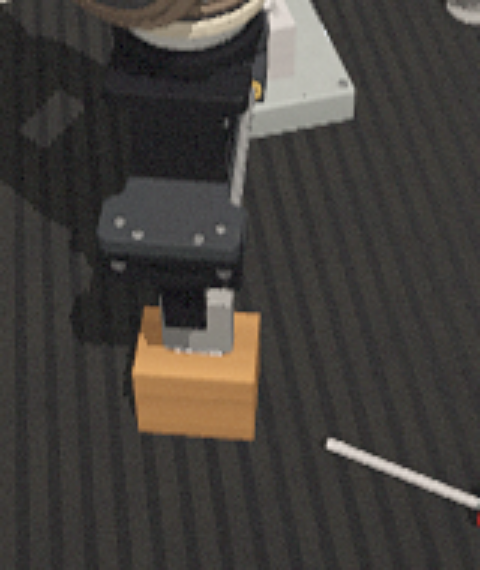

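The gripper is above the holder and key, at about (200,320) in the crop. Descending.

>>> servo_tool:
  steps: "7.5 -1.4 0.4 -0.001 -0.002 -0.001 95; 7.5 -1.4 0.4 -0.001 -0.002 -0.001 95; 7.5 -1.4 0.3 -0.001 -0.001 -0.001 95; 7.5 -0.8 0.2 -0.001 -0.001 -0.001 95; 7.5 -0.8 0.2 0 0 -0.001 95; 7.5 -0.8 0.2 0 0 0 95; 6 -0.4 0 0 0 0 95; 3 0 0 0 0 0 95"

```text
t: 23.65
eef_pos: [480.9, -311.5, 80.6]
tcp_rot: [-0.401, 1.568, -0.653]
ft_force: [-0.4, -0.3, 0.5]
opening: 0.994
```

```bash
python3 - <<'E'
from k import *
im,d=grab('side','side15');cv2.imwrite('pics/s15.png',cv2.resize(im[220:350,200:300],None,fx=5,fy=5))
go([480.5,-309.4,79],RK,4,95)
E
```

```text
t 23.7 p [ 480.8 -311.4   80.3] open 94.9 F [-0.5  0.3 -0.2] d [ 1.3  1.9 -0.8] rv [-0.001  0.002  0.001]
0.3 0.5 -0.2 -0 0 0 95; 0.3 0.5 -0.2 -0 0 0 95; 0.3 0.5 -0.2 -0 0 0 95; 0.3 0.5 -0.2 -0 0 0 95
```

View pics/s15.png

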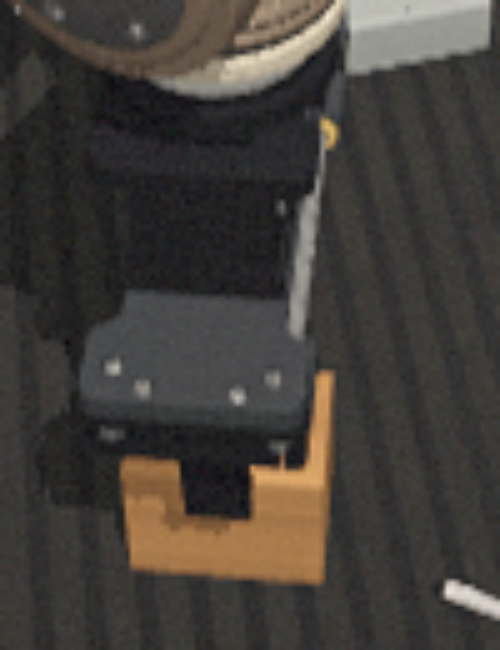

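The near finger at (217,490) is centred on the holder. I'll make a small correction and close.

>>> servo_tool:
  steps: "0.6 1 -0.4 0 0 0 95; 0.5 0.8 -0.3 0 0 0 80; 0.2 0 0 0 0 0 50; 0 0 0 0 0 0 25; 0 0 0 0 0 0 5; 0 0 0 0 0 0 5; 0 0 0 0 0 0 5; 0 0 0 0 0 0 5"

```text
t: 24.5
eef_pos: [481.0, -309.5, 80.0]
tcp_rot: [-0.409, 1.567, -0.661]
ft_force: [-0.5, 0.6, 0.6]
opening: 0.466
```

>>> servo_tool:
  steps: "0 0 0 0 0 0 5; 0 0 0 0 0 0 5; 0 0 0 0 0 0 5; 0 0 0 0 0 0 5; 0 0 0 0 0 0 5; 0 0 0 0 0 0 5; 0 0 0 0 0 0 5; 0 0 0 0 0 0 5"

```text
t: 25.3
eef_pos: [481.0, -310.0, 80.0]
tcp_rot: [-0.524, 1.566, -0.776]
ft_force: [-1.1, -0.6, -0.7]
opening: 0.146
```

```bash
python3 - <<'E'
from k import *
p,R,s=cur();print(s['t'],p,s['opening']*95.1,s['ft_force'],R.as_matrix().round(4),RK.as_matrix().round(4))
plan([480.8,-309.9,190],RK,8,5)
E
```

```text
25.3 [ 480.99721438 -310.02350092   80.01763157] 13.856583593183824 [-1.10116127 -0.61344001 -0.74642826] [[ 0.0031  0.2489  0.9685]
 [-0.0031  0.9685 -0.2489]
 [-1.     -0.0022  0.0038]] [[ 0.      0.2487  0.9686]
 [ 0.      0.9686 -0.2487]
 [-1.      0.      0.    ]]
-13.7 -0 0 -0 0 0 5; -13.7 -0 0 -0 0 0 5; -13.7 -0 0 -0 0 0 5; -13.7 -0 0 -0 0 0 5; -13.7 -0 -0 -0 0 0 5; -13.7 -0 -0 -0 0 0 5; -13.7 0 -0 -0 0 0 5; -13.7 0 -0 -0 0 0 5
```

>>> servo_tool:
  steps: "-8 0 0 0 0 0 5; -13.7 0 0 0 0 0 5; -13.7 0 0 0 0 0 5; -13.7 0 0 0 0 0 5; -13.7 0 0 0 0 0 5; -13.7 0 0 0 0 0 5; -13.7 0 0 0 0 0 5; -13.7 0 0 0 0 0 5"

```text
t: 26.1
eef_pos: [479.6, -308.5, 189.0]
tcp_rot: [2.62, 1.571, 2.368]
ft_force: [1.1, -1.3, -0.9]
opening: 0.147
```

```bash
python3 - <<'E'
from k import *
im,d=grab('side','side16');cv2.imwrite('pics/s16.png',cv2.resize(im[170:350,190:320],None,fx=4,fy=3.3))
go([540,-165,215],frame([0,0,-1],yk+ym),8,5)
R=frame([0,0,-1],yk+ym)
plan([562.9,-20.2,190],RS,8,5,np.array([540,-165,215]),R)
E
```

```text
t 26.15 p [ 480.2 -309.   191.3] open 13.9 F [ 0.3 -0.1  1.5] d [-23.9 154.3  22.1] rv [-0.177  0.003  0.002]
-3 19.3 2.8 -0.022 0 0 5; -3 19.2 3.2 -0.022 0 0 5; -3 19.2 3.6 -0.022 0 0 5; -3 19.1 4 -0.022 0 0 5; -3 19 4.5 -0.022 0 0 5; -3 18.9 4.9 -0.022 0 0 5; -3 18.8 5.3 -0.022 0 0 5; -3 18.6 5.7 -0.022 0 0 5
3.1 18.3 1.5 -0.022 0 0 5; 3.1 18.2 1.9 -0.022 0 0 5; 3.1 18.2 2.3 -0.022 0 0 5; 3.1 18.1 2.7 -0.022 0 0 5; 3.1 18.1 3.1 -0.022 0 0 5; 3.1 18 3.5 -0.022 0 0 5; 3.1 17.9 3.9 -0.022 0 0 5; 3.1 17.8 4.3 -0.022 0 0 5
```

View pics/s16.png

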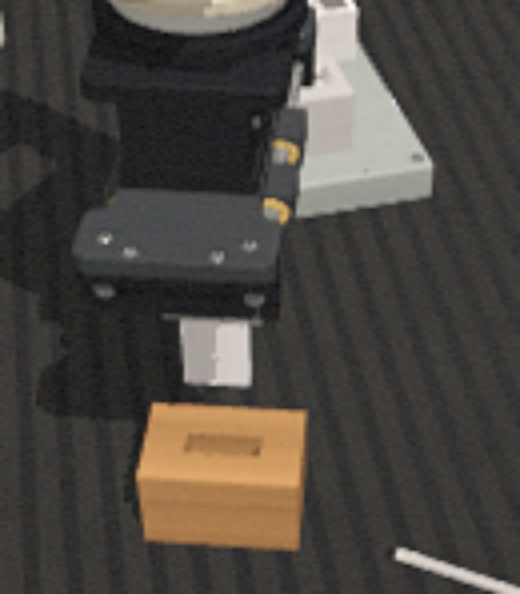

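The key's blade is out of the holder at (215,352). Moving over the slot.

>>> servo_tool:
  steps: "-3 19.3 2.8 -0.022 0 0 5; -3 19.2 3.2 -0.022 0 0 5; -3 19.2 3.6 -0.022 0 0 5; -3 19.1 4 -0.022 0 0 5; -3 19 4.5 -0.022 0 0 5; -3 18.9 4.9 -0.022 0 0 5; -3 18.8 5.3 -0.022 0 0 5; -3 18.6 5.7 -0.022 0 0 5"

```text
t: 26.95
eef_pos: [540.3, -159.8, 217.1]
tcp_rot: [-0.168, 1.568, -0.241]
ft_force: [-0.4, -0.4, -1.2]
opening: 0.147
```

>>> servo_tool:
  steps: "3.1 18.3 1.5 -0.022 0 0 5; 3.1 18.2 1.9 -0.022 0 0 5; 3.1 18.2 2.3 -0.022 0 0 5; 3.1 18.1 2.7 -0.022 0 0 5; 3.1 18.1 3.1 -0.022 0 0 5; 3.1 18 3.5 -0.022 0 0 5; 3.1 14 3.5 -0.022 0 0 5; 2 7 2 -0.01 0 0 5"

```text
t: 27.75
eef_pos: [560.8, -21.5, 193.0]
tcp_rot: [0.43, 1.569, 0.53]
ft_force: [0.1, -0.2, -1.2]
opening: 0.145
```

```bash
python3 - <<'E'
from k import *
go([562.9,-20.2,180],RS,8,5)
E
```

```text
t 27.75 p [560.8 -21.5 193. ] open 13.8 F [ 0.1 -0.2 -1.2] d [13.   1.1  2.1] rv [-0.002  0.002 -0.001]
1.6 0.1 0.3 -0 0 -0 5; 1.6 0.1 0.3 -0 0 -0 5; 1.6 0.1 0.3 -0 0 -0 5; 1.6 0.1 0.3 -0 0 -0 5; 1.6 0.1 0.3 -0 0 -0 5; 1.6 0.1 0.3 -0 0 -0 5; 1.6 0.1 0.3 -0 0 -0 5; 1.6 0.1 0.3 -0 0 -0 5
```

>>> servo_tool:
  steps: "3 0.4 0.7 -0.001 0.001 0 5; 3 0.4 0.7 -0.001 0.001 0 5; 3 0.2 0.5 0 0 0 5; 2 0.1 0.2 0 0 0 5; 1 0 0 0 0 0 5; 0 0 0 0 0 0 5; 0 0 0 0 0 0 5; 0 0 0 0 0 0 5"

```text
t: 28.55
eef_pos: [563.0, -21.7, 179.7]
tcp_rot: [2.204, 1.57, 2.304]
ft_force: [0.6, 0.2, -1.5]
opening: 0.147
```

```bash
python3 - <<'E'
from k import *
go([562.9,-20.2,180],RS,4,5)
p,R,s=cur(False)
im,d=grab('side','side17')
z=10;x0,y0=220,150
c=cv2.resize(im[y0:y0+65,x0:x0+80],None,fx=z,fy=z,interpolation=cv2.INTER_CUBIC)
M=R.as_matrix();xk=-M[:,2]  # machine x approx
def poly(P,col):
    q=np.round((proj('side',P)+.5-[x0,y0])*z).astype(int);cv2.polylines(c,[q.reshape(-1,1,2)],True,col,1)
K=p+M[:,0]*70
for zz in (0,55):
    poly(np.array([K-M[:,0]*zz+M[:,2]*a*15+M[:,1]*b*4 for a,b in((1,1),(1,-1),(-1,-1),(-1,1))]),(0,0,255))
S=np.array([562.9,-20.2,90]);X_=RS.as_matrix()[:,2];Y_=RS.as_matrix()[:,1]
poly(np.array([S+X_*a*30+Y_*b*25 for a,b in((1,1),(1,-1),(-1,-1),(-1,1))]),(0,255,0))
poly(np.array([S+[0,0,4]+X_*a*20+Y_*b*9 for a,b in((1,1),(1,-1),(-1,-1),(-1,1))]),(255,0,0))
cv2.imwrite('pics/s17.png',c)
cv2.imwrite('pics/s17r.png',cv2.resize(im[y0:y0+65,x0:x0+80],None,fx=z,fy=z,interpolation=cv2.INTER_CUBIC))
E
```

```text
t 28.55 p [563.  -21.7 179.7] open 13.9 F [ 0.6  0.2 -1.5] d [-0.3  1.5  0.1] rv [-0.002 -0.001 -0.001]
-0.1 0.4 0 -0 -0 -0 5; -0.1 0.4 0 -0 -0 -0 5; -0.1 0.4 0 -0 -0 -0 5; -0.1 0.4 0 -0 -0 -0 5
```

View pics/s17.png

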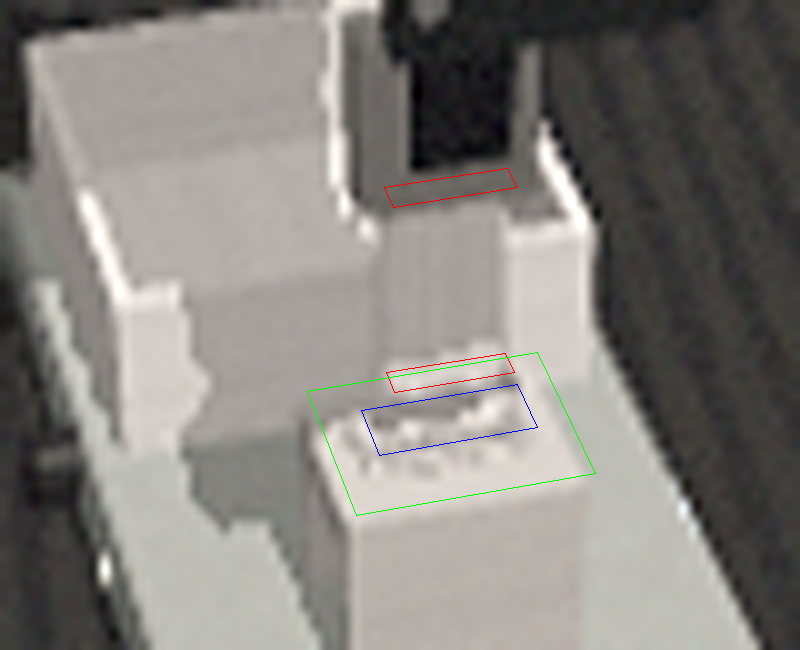

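View pics/s17r.png

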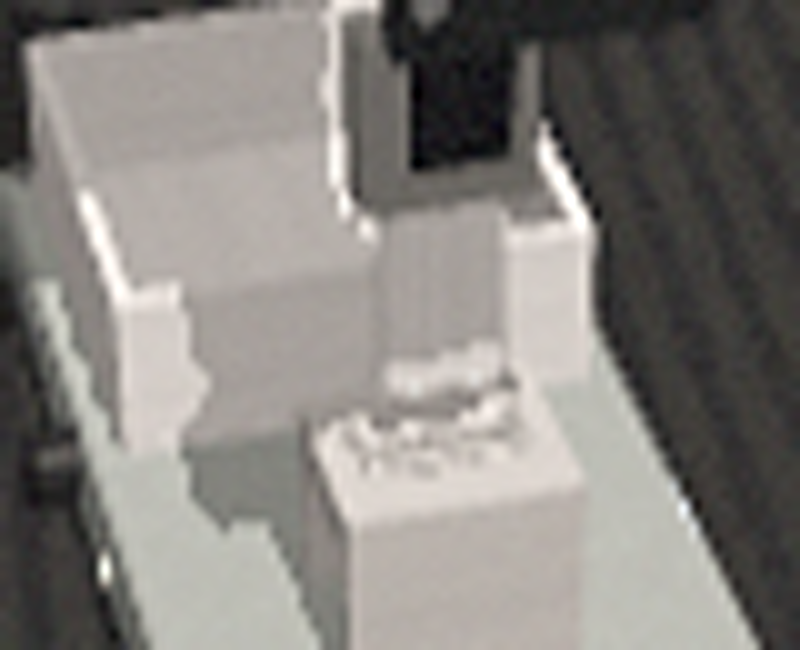

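Side-view overlay: the blade's lower edge at crop (378–500, ~392) and the guard top are both shifted about 1 px from their predictions. That shift is common to both, so it is camera calibration. The key sits about 0.7 mm low in x relative to the slot, and needs +1.5 mm in y. I'll correct and descend gently, checking force.

>>> servo_tool:
  steps: "0 0.8 0.4 0 0 0 5; 1 0.7 0.3 0 0 0 5; 2 0.2 0.1 0 0 0 5; 3 0 0 0 0 0 5; 3 0 0 0 0 0 5; 3 0 0 0 0 0 5; 2 0 0 0 0 0 5; 1 0 0 0 0 0 5"

```text
t: 29.4
eef_pos: [563.6, -19.7, 163.4]
tcp_rot: [2.17, 1.57, 2.271]
ft_force: [-0.8, -0.6, -0.7]
opening: 0.146
```

```bash
python3 - <<'E'
from k import *
go([563.5,-20.2,163],RS,4,5)
im,d=grab('side','side18')
cv2.imwrite('pics/s18.png',cv2.resize(im[150:215,220:300],None,fx=10,fy=10,interpolation=cv2.INTER_CUBIC))
E
```

```text
t 29.4 p [563.6 -19.7 163.4] open 13.8 F [-0.8 -0.6 -0.7] d [ 0.4 -0.5 -0.1] rv [-0.002 -0.001 -0.001]
0.1 -0.1 -0 -0 -0 -0 5; 0.1 -0.1 -0 -0 -0 -0 5; 0.1 -0.1 -0 -0 -0 -0 5; 0.1 -0.1 -0 -0 -0 -0 5
```

View pics/s18.png

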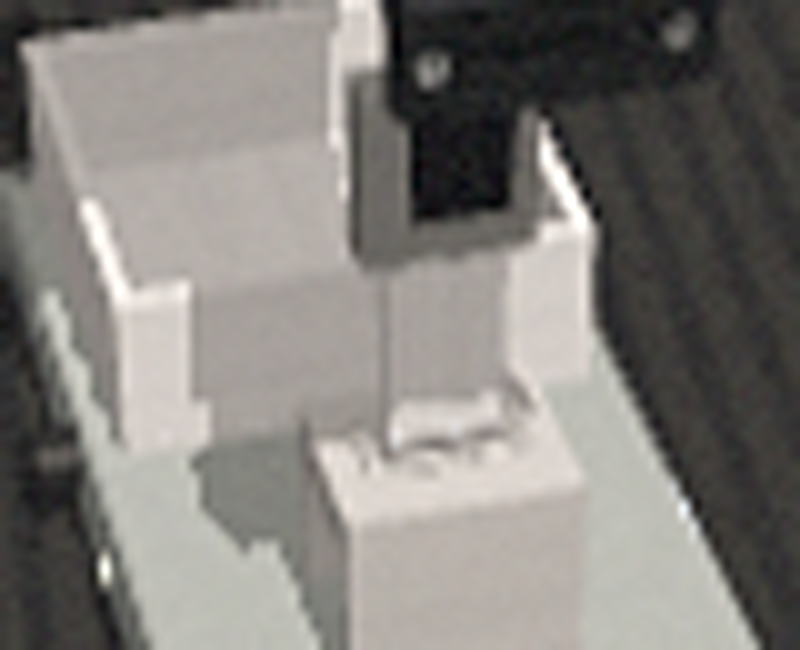

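The blade end at (447,440) sits at the centre of the guard's collar. I'll descend gently.

>>> servo_tool:
  steps: "1 -0.3 0 0 0 0 5; 2 0 0 0 0 0 5; 2 0 0 0 0 0 5; 2 0 0 0 0 0 5; 1 0 0 0 0 0 5; 0 0 0 0 0 0 5; 0 0 0 0 0 0 5; 0 0 0 0 0 0 5"

```text
t: 30.25
eef_pos: [563.8, -20.5, 155.4]
tcp_rot: [-1.251, 1.571, -1.15]
ft_force: [-0.2, -0.7, -0.4]
opening: 0.145
```

```bash
python3 - <<'E'
from k import *
p,R,s=cur();print(s['t'],p.round(2),s['ft_force'].round(2),s['moment'].round(3),R.inv().apply(s['ft_force']).round(2),s['opening']*95.1)
E
```

```text
30.25 [563.77 -20.51 155.38] [-0.21 -0.68 -0.35] [-0.135  0.021  0.053] [ 0.35 -0.65 -0.28] 13.829906838549588
```

The blade end is now about 4.6 mm inside the straight slot with no force. I'll keep going down.

>>> servo_tool:
  steps: "2 0 0 0 0 0 5; 2.5 0 0 0 0 0 5; 2.5 0 0 0 0 0 5; 2.5 0 0 0 0 0 5; 2.5 0 0 0 0 0 5; 2 0 0 0 0 0 5; 1 0 0 0 0 0 5; 0 0 0 0 0 0 5"

```text
t: 31.05
eef_pos: [563.7, -20.5, 138.8]
tcp_rot: [-2.345, 1.57, -2.244]
ft_force: [-0.3, -1.0, -0.4]
opening: 0.143
```

```bash
cat > f.py <<'E'
from k import *
p,R,s=cur();print(s['t'],p.round(2),s['ft_force'].round(2),s['moment'].round(3),(RS.inv()*R).as_rotvec().round(4),s['opening']*95.1)
E
python3 f.py
```

```text
31.05 [563.71 -20.54 138.82] [-0.28 -0.99 -0.38] [-0.095  0.042 -0.002] [ 0.0014  0.0002 -0.0002] 13.63619190950481
```

>>> servo_tool:
  steps: "2 0 0 0 0 0 5; 2 0 0 0 0 0 5; 2 0 0 0 0 0 5; 2 0 0 0 0 0 5; 2 0 0 0 0 0 5; 1 0 0 0 0 0 5; 0 0 0 0 0 0 5; 0 0 0 0 0 0 5"

```text
t: 31.85
eef_pos: [563.7, -20.6, 128.3]
tcp_rot: [-0.652, 1.57, -0.551]
ft_force: [-0.8, -0.8, 3.2]
opening: 0.146
```

```bash
python3 f.py
```

```text
31.85 [563.67 -20.56 128.29] [-0.83 -0.8   3.17] [-0.114  0.222  0.024] [ 0.0013 -0.0007 -0.0006] 13.887641984647908
```

>>> servo_tool:
  steps: "1.5 0 0 0 0 0 5; 1.2 0 0 0 0 0 5; 0.6 0 0 0 0 0 5; 0 0 0 0 0 0 5; 0 0 0 0 0 0 5; 0 0 0 0 0 0 5; 0 0 0 0 0 0 5; 0 0 0 0 0 0 5"

```text
t: 32.65
eef_pos: [563.6, -20.5, 126.1]
tcp_rot: [-0.489, 1.569, -0.388]
ft_force: [-2.1, -0.8, 4.4]
opening: 0.148
```

```bash
python3 f.py; python3 - <<'E'
from k import *
for n in('side','top'): grab(n,n+'20')
python=0
for i in range(3):
    s=sensors.state();print(s['ft_force'].round(2),s['eef_pos'].round(2))
a=cv2.resize(cv2.imread('pics/side20.png')[140:220,210:310],(500,400),interpolation=cv2.INTER_CUBIC)
b=cv2.resize(cv2.imread('pics/top20.png')[140:280,100:275],(300,240));b=cv2.copyMakeBorder(b,0,160,0,0,0)
cv2.imwrite('pics/f20.png',np.hstack([a,b]))
E
```

```text
32.65 [563.64 -20.55 126.09] [-2.09 -0.82  4.37] [-0.188  0.267  0.066] [ 0.0012 -0.0014 -0.0008] 14.114946137076418
[-1.82 -1.43  3.63] [563.65 -20.56 126.1 ]
[-1.82 -1.43  3.63] [563.65 -20.56 126.1 ]
[-1.82 -1.43  3.63] [563.65 -20.56 126.1 ]
```

View pics/f20.png

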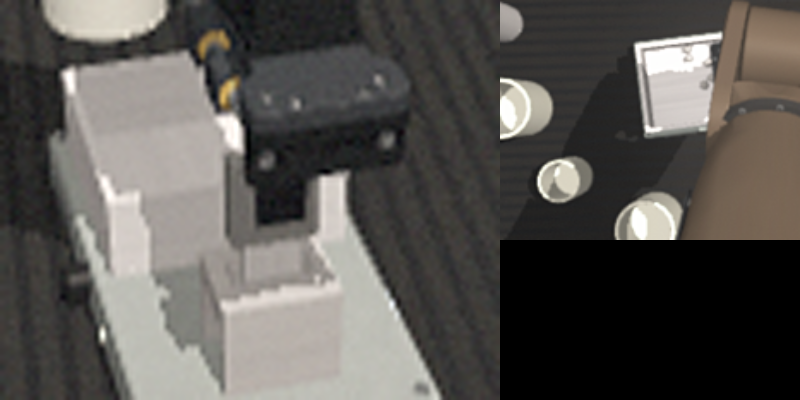

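>>> servo_tool:
  steps: "1 0 0 0 0 0 5; 0.8 0 0 0 0 0 5; 0.4 0 0 0 0 0 5; 0 0 0 0 0 0 5; 0 0 0 0 0 0 5; 0 0 0 0 0 0 5; 0 0 0 0 0 0 5; 0 0 0 0 0 0 5"

```text
t: 33.55
eef_pos: [563.6, -20.6, 125.0]
tcp_rot: [-0.447, 1.569, -0.346]
ft_force: [-1.6, -1.0, 3.8]
opening: 0.145
```

```bash
python3 f.py; python3 -c "
from h import *
F=[]
for i in range(6): read_camera('side'); s=sensors.state();F.append(s['ft_force'])
print(np.mean(F,0),np.std(F,0),s['eef_pos'])"
```

```text
33.55 [563.64 -20.56 124.97] [-1.64 -1.03  3.77] [-0.071  0.395  0.022] [ 0.0012 -0.0019 -0.0009] 13.793220369607344
[-2.04648806 -1.0514171   4.78853712] [0.50151966 0.65312799 0.23544837] [563.61786439 -20.57967809 124.94075252]
```

>>> servo_tool:
  steps: "0.8 0 -0.3 0 0 0 5; 0.6 0 -0.2 0 0 0 5; 0.3 0 0 0 0 0 5; 0 0 0 0 0 0 5; 0 0 0 0 0 0 5; 0 0 0 0 0 0 5; 0 0 0 0 0 0 5; 0 0 0 0 0 0 5"

```text
t: 34.65
eef_pos: [563.6, -20.6, 124.1]
tcp_rot: [-0.321, 1.567, -0.22]
ft_force: [-1.7, -1.7, 5.2]
opening: 0.145
```

```bash
python3 f.py; python3 -c "
from h import *
F=[]
for i in range(6): read_camera('side'); s=sensors.state();F.append(s['ft_force'])
print(np.mean(F,0),np.std(F,0),s['eef_pos'])
im,d=grab('side','side22');cv2.imwrite('pics/s22.png',cv2.resize(im[150:220,220:300],None,fx=8,fy=8,interpolation=cv2.INTER_CUBIC))"
```

```text
34.65 [563.56 -20.56 124.14] [-1.75 -1.65  5.24] [-0.012  0.449  0.057] [ 0.0012 -0.0034 -0.0011] 13.766114882969562
[-2.22368649 -0.9642739   4.76207062] [0.4158463  0.58190217 0.40959064] [563.55274783 -20.55639082 124.14397932]
```

View pics/s22.png

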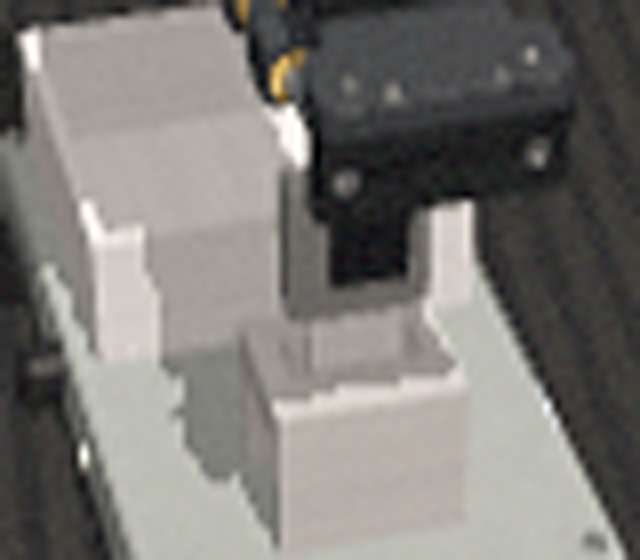

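```bash
python3 - <<'E'
from k import *
from scipy.ndimage import gaussian_filter1d
# (image, tcp)
for f,p in (('side17',[563.0,-21.7,179.7]),('r',None),('side18',[563.6,-19.7,163.4]),('side20',[563.65,-20.56,126.1]),('side22',[563.55,-20.56,124.14])):
    if p is None: continue
    im=cv2.cvtColor(cv2.imread('pics/%s.png'%f),cv2.COLOR_BGR2GRAY).astype(float)
    M=RS.as_matrix();out=[]
    for a in (-9,-6,6,9):
        P=np.array(p)+M[:,0]*15-M[:,1]*7+M[:,2]*a  # handle bottom front edge (near side -y)
        u,v=proj('side',P); vs=np.arange(v-6,v+7,.1)
        col=cv2.remap(im,np.full((len(vs),1),u-.6,np.float32),vs.reshape(-1,1).astype(np.float32),cv2.INTER_LINEAR).ravel()
        g=np.gradient(gaussian_filter1d(col,4));out.append(round(vs[g.argmax()]-v,2))
    print(f,out)
    c=get_calibration('side')
print(proj('side',np.array([[563,-27,109],[563,-27,111.]])))
E
```

```text
side17 [np.float64(-3.9), np.float64(-3.7), np.float64(-3.9), np.float64(-3.8)]
side18 [np.float64(-0.0), np.float64(-3.8), np.float64(-4.0), np.float64(-3.8)]
side20 [np.float64(0.3), np.float64(-3.5), np.float64(-3.6), np.float64(-3.5)]
side22 [np.float64(-3.4), np.float64(-3.3), np.float64(-3.3), np.float64(-3.2)]
[[264.88362519 188.27658412]
 [264.88489311 187.62713397]]
```

```bash
python3 - <<'E'
from k import *
from scipy.ndimage import gaussian_filter1d
for f,p in (('side17',[563.0,-21.7,179.7]),('side18',[563.6,-19.7,163.4]),('side20',[563.65,-20.56,126.1]),('side22',[563.55,-20.56,124.14])):
    im=cv2.cvtColor(cv2.imread('pics/%s.png'%f),cv2.COLOR_BGR2GRAY).astype(float)
    M=RS.as_matrix();o=[[],[]]
    for a in np.arange(-8,9,2):
      for k,(d,lo_,hi_) in enumerate(((15,-1.8,2.5),(0,-2,2))):
        P=np.array(p)+M[:,0]*d-M[:,1]*(7 if k==0 else 10)+M[:,2]*a
        u,v=proj('side',P); vs=np.arange(v+lo_-1,v+hi_+1,.1)
        col=cv2.remap(im,np.full((len(vs),1),u-.6,np.float32),vs.reshape(-1,1).astype(np.float32),cv2.INTER_LINEAR).ravel()
        g=np.gradient(gaussian_filter1d(col,4))[10:-10];o[k].append(round(float(vs[10:-10][g.argmax()]-v),2))
    print(f,'handle',np.round(o[0],1),np.median(o[0]),'finger',np.round(o[1],1),np.median(o[1]))
E
```

```text
side17 handle [ 0.2  0.3  0.3  0.5  0.5 -0.1 -0.   0.1  0.2] 0.2 finger [0.8 0.9 0.9 0.9 1.  0.5 0.5 0.6 0.8] 0.8
side18 handle [-0.  -0.   0.1  0.4  0.6  0.6 -0.  -0.   0.1] 0.1 finger [0.5 0.6 0.7 0.8 0.8 0.9 0.4 0.4 0.6] 0.6
side20 handle [ 0.3  0.4  0.6  0.5 -0.1  0.1  0.2  0.3  0.3] 0.3 finger [0.5 0.7 0.8 0.8 0.9 1.  0.5 0.5 0.6] 0.7
side22 handle [ 0.6 -0.  -0.   0.2  0.3  0.3  0.5  0.6  0.3] 0.3 finger [0.8 0.9 1.  0.9 0.5 0.6 0.7 0.8 0.9] 0.8
```

```bash
python3 -c "
from h import *
Z=np.load('last_top.npz');W=cloud('top',Z['d'])
P=W[225:268,115:162].reshape(-1,3);P=P[(P[:,2]>70)&(P[:,2]<82)];print(len(P),cv2.minEnclosingCircle(P[:,:2].astype(np.float32)),np.median(P[:,2]))
s=sensors.state();print(s['t'],s['eef_pos'],s['ft_force'],s['opening']*95.1)
order.job_done()"
```

```text
103 ((407.5311584472656, 316.212890625), 31.07590675354004) 74.47875128124417
35.0 [563.54750059 -20.56521188 124.1432349 ] [-1.19287475 -1.36509216  5.22720863] 14.134796272124012
the job is handed in; nothing more can be done
```

I poured all six balls into the well and stood the empty cup back on the bench. The key's blade is through the slot, still gripped and holding the plunger down. I handed the job in at t ≈ 35 s of the 72 s allowed; it reports no verdict.

- **Cup and balls:** After the pour, the top view showed six balls in the well and an empty cup. At hand-in the cup's rim measured 74.5 mm high at about (407, 316), so it is upright on the bench and untouched.
- **Key:** By the arm's position, the blade end is about 36 mm below the slot mouth. The blade went into the slot with almost no force. The grip is steady at about 14 mm, and the pictures show no slip beyond about 1 mm.
- **Plunger:** Two checks disagree on how far it is pressed. Position says about 11–12 mm down. The push force, about 5.5 N after allowing for the key's weight, says about 8 mm. The force also did not rise over the last 0.8 mm. Both figures are past the 6 mm needed.
- **Side force:** About 2 N sideways remained on the key along the slot, and I did not remove it.
- **Bystanders:** The arm never came near the screwdriver. The can looked undisturbed in the later pictures. The spool was only partly in view. I did not re-measure their positions.

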